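# Fish dropped washers out from behind the sealer guard and reset the machine

### The arm

A 7-joint arm with a two-finger parallel gripper is mounted at the origin on the work surface. World frame = base frame: x ahead of the robot, y to its left, z up, the work surface at z = 0. Lengths are in m, angles in rad, forces in N, time in s.
With the tool pointing down it reaches from about 0.425 to 0.925 m from the base axis. Payload 6.8 kg.
Tool frame: the origin (TCP) lies midway between the tips of the shut fingers; the grasp point (between the pads) lies 19 mm behind it; z points along the fingers, y is the line along which they close (so a half turn about z gives the same grasp; the last joint's range is limited). The gripper opens to 85 mm and grips with 20 to 120 N. Pads are 22 mm wide; open, the fingers measure 114 mm over their backs; the gripper's body (76 mm by 85 mm) begins 54 mm behind the grasp point. The pads swing forward as they close: fully open they stand 13 mm farther back than shut.
Start: joints at [1.16, 0.477, 0.022, 1.555, -0.011, 1.109, -0.083], TCP at [0.201, -0.644, 0.231] pointing down, gripper open.
Joint ranges: [-2.96, 2.96], [-0.34, 2.1], [-1.41, 1.46], [0.24, 2.44], [-1.37, 4.51], [0.17, 1.92], [-2.96, 2.96]. Speed limits (rad/s): [2.39, 2.39, 3.14, 3.14, 3.14, 3.14, 3.14].

### API

Orientations are given as a rotation vector (axis times angle).
In Python, from bench import r gives the robot as it stands. The module is installed in compiled form; this text tells all that it offers.
- The arm moves only by the tool apply_moves, never from a script. Its argument "rows" is a list of rows, each a list of 6 numbers: the shift along the tool's x, y, z scaled (see below), then the turn, a rotation vector about the tool's x, y, z scaled (see below). A call has 1 to 5 rows; each row is the pose to reach, as a shift and turn from the pose commanded when the call began, along the tool's axes at that moment; what a row does not reach only later rows make up. The controller multiplies each number of a shift by 0.25 m and each number of a turn by 90 degrees. A row lasts 1/8 s, in which the tool goes at most 62.5 mm and 10.7 degrees, less where a joint would pass 70% of its speed; a pose out of reach is approached as far as the arm can. A call with a number of a shift or a turn outside -1 to 1 is refused whole. A call with a gripper value outside its range is refused whole. "claw" is the opening, from 0 (shut) to 1 (fully open), set as the call begins (left out, the last holds). The fingers move at their own pace and stop on an object; "newtons" is the grip in N (left out, the last holds). Time passes only in rows, so rows that repeat a pose let the fingers close. It gives the time, the measured TCP pose, the force, the opening and the grip force at its end, in the units of the state.
- r.get_obs(): the state, without advancing time (a new reading comes with each control period).
- r.grab_frame(name): name is "scene" or "top"; returns a dict with "pixels" (420x560x3 uint8, red, green, blue), "intrinsics" (3x3 intrinsics, pixels), "eye" and "attitude" of the camera in the world. Camera axes: x right, y up, looking along -z (the intrinsics and any distortion apply to the point x, -y, -z); pixel columns grow to the right and rows downward; lengths in m; the calibration is good to about 2 mm. A picture is of the moment at which its call begins. There is no depth.
- r.hand_in(): hands the job in; it is judged then, once.
Trained networks look in a picture, given as the dict that the camera call returned (one of the last four; its "shot" number tells which), for a name from the list of things; names that differ only in an ending like _2 or _b are one class to them, and where a whole thing is asked for, a point or a joint stands for the part that bears it (a point fixed in the world has none). Each returns a list of dicts, best first, with "conf" (0 to 1); they miss things now and then, are a little off and sometimes report something else, mostly with a low value. They report only what shows in the picture. A call takes as long as a camera call. They do not tell look-alikes from the thing itself.
- r.search_frame(picture, thing): "rect" ([left, top, width, height] in pixels, round what is visible of it).
- r.outline_of(picture, thing): "pixels" (420x560 bool, what is visible of it) and "rect" ([left, top, width, height] in pixels, round what is visible of it).
- r.landmark_of(picture, thing): "point" ([column, row] in pixels: a listed point, or the origin of a listed thing).
The state is a dict: "clock": time; "joints": joint angles; "qvel": joint speeds; "tau": joint torques, N m; "tcp_pos": TCP position; "orientation": TCP orientation; "contact_force": force on the tool from outside, world axes, zero at the start; "moment": the same for the moment, N m; "grip_width": finger opening in m; "gripper_force": force on a finger pad.
Only numpy, scipy, OpenCV 4.12 (cv2) and the standard library are available. Lean on these libraries where they do the work, as an engineer would, in place of code of your own. Each camera call takes 0.05 s, during which the arm holds its last target. There are 200 camera calls.

### The job

Steel washers have dropped behind the bag sealer's fixed guard: take the hooked rod from its cradle and, keeping your gripper outside the guard, draw every washer out clear of it. Put all the washers in the small empty green tray and lay the rod back in its cradle; only when both are done, press the black reset plunger on the machine fully down to its stop and let it spring up. Leave the other things on the table where they are.

Things in the scene. Friction and masses are not known exactly. Their poses are not given: they have to be found in the camera images.
- guard: Grey bench bag sealer with a fixed barred guard over its outfeed. Origin: on the table, middle of the guard's open mouth; +y points into the guard, x runs across the mouth. Space under it: 274 mm wide, 155 mm deep (y 0 to 155), 119 mm high; roof of steel bars (z 119 to 131 mm), thin side plates, closed at the back, open only at the mouth (y = 0). All fixed to the table.
- plunger_top (a point): Centre of the top of the reset plunger's black mushroom head (38 mm across, flat-topped), 175 mm above the table when up, on the machine's rear step (135 mm high, guard y 155 to 250 mm) 200 mm in from the mouth, 50 mm to the guard's -x side. Behind the step (guard y 250 to 400 mm) the drive housing is 176 mm high.
- plunger (a joint): Travel of the reset plunger straight down, in m: 0 up, 0.014 at its stop. Spring: about 3 N to start, 10 N at the stop; it springs back when let go.
- cradle: Fixed plywood cradle for the rod: base 210 x 50 mm, two flared saddles 10 mm thick, one 52 mm behind its origin (under the back of the handle), one 120 mm ahead (under the shank), at most 96 mm high. Origin on the table, straight below the place of the handle's middle, which rests 70 mm up; +x is the way the hook end points. The hook hangs free ahead. Lay the rod in from above, hook down.
- rod_grip (a point): Middle of the hooked rod's wooden handle (130 mm long, 20 wide, 24 high); x axis along the rod to the hook, z up when the hook points down. A steel shank 8 mm thick runs on to 220 mm from here, then bends square down. Weighs about 150 g, balances about 45 mm ahead of this point. Loose in its cradle at the start.
- rod_tip (a point): Lower end of the rod's downward hook: 220 mm along x and 59 mm below the middle of the handle; the hook is 8 mm thick, rounded at the end.
- tray: Small empty green tray, 210 x 130 mm outside, 28 mm high, walls and floor 4 mm, fixed to the table at the robot's right. Origin: under its centre, on the table; x along its 210 mm side.
- washer0_mid (a point): Thick plain steel washer, 42 mm across, 26 mm hole right through, 16 mm high, about 100 g, lying flat; this point is its centre, half-way up. At the start it lies on the table under the guard; it may be absent (three or four are there).
- washer1_mid (a point): Thick plain steel washer, 42 mm across, 26 mm hole right through, 16 mm high, about 100 g, lying flat; this point is its centre, half-way up. At the start it lies on the table under the guard; it may be absent (three or four are there).
- washer2_mid (a point): Thick plain steel washer, 42 mm across, 26 mm hole right through, 16 mm high, about 100 g, lying flat; this point is its centre, half-way up. At the start it lies on the table under the guard; it may be absent (three or four are there).
- washer3_mid (a point): Thick plain steel washer, 42 mm across, 26 mm hole right through, 16 mm high, about 100 g, lying flat; this point is its centre, half-way up. At the start it lies on the table under the guard; it may be absent (three or four are there).
- gauge: Bystander, to be left where it is: plain wooden gauge block, 60 x 45 x 35 mm. Origin: centre of its underside.
- pack_a: Bystander, to be left where it is: flat brown cardboard pack, 90 x 55 x 22 mm. Origin: centre of its underside.
- pack_b: Bystander, to be left where it is: flat brown cardboard pack, 85 x 55 x 18 mm. Origin: centre of its underside.
- driver: Bystander, to be left where it is: small screwdriver with a black handle, lying on the table. Origin: on its handle's or shank's axis.
- cup: Bystander, to be left where it is: grey open cup, 70 mm across, 80 mm tall. Origin: centre of its underside.
Mind the look-alikes: they are no part of the job. Leave any yellow look-alike of the part that bears washer0_mid alone.

How it is judged:
By the outcome, as a careful person would: the job done as asked, in the order asked, and still so for the second after the job is handed in, with the robot touching nothing.
Of washer0, washer1, washer2, washer3 only 3 to 4 are there at a start; the rules pass over those that are not, and their reading is None.
At some moment in a run one of washer0, washer1, washer2, washer3 may be knocked a few centimetres aside while the robot is not near it.
It also fails if it takes over 210 s, if anything falls off the work surface, if the arm or the gripper's body presses on something with over 40 N, if the wrist force passes 120 N, or if a joint passes its speed limit or range.

## Working session

There is one attempt and no reset: what is moved stays moved. The work goes in short steps, Python scripts to look and compute and a tool call to move; the robot and the scene stay as the last step left them, time stands still between calls to the robot, and variables do not carry over. Pictures are saved under pics/ and viewed, at most 14 in all, crops included, and the job is handed in when it is done.

Besides the shell and the picture viewer there is one more tool, called after "Call:" as a command line: name --pt "numbers of a row" for each row, then --argument value for the rest. apply_moves: Moves the arm, as the interface text tells. Its arguments: {"type":"object","properties":{"rows":{"type":"array","items":{"type":"array","items":{"type":"number"}}},"claw":{"type":"number"},"newtons":{"type":"number"}},"required":["rows"]}

```bash
mkdir -p pics; ls
cat > h.py <<'E'
import numpy as np, cv2
from bench import r
from scipy.spatial.transform import Rotation as R
def att(f):
    a=np.array(f["attitude"],float)
    return a if a.shape==(3,3) else (R.from_rotvec(a).as_matrix() if a.size==3 else R.from_quat(a).as_matrix())
def ray(f,p):
    K=np.array(f["intrinsics"]); v=np.linalg.solve(K,[p[0],p[1],1.0])
    return np.array(f["eye"]), att(f)@np.array([v[0],-v[1],-v[2]])
def at_z(f,p,z):
    e,d=ray(f,p); return e+d*(z-e[2])/d[2]
def proj(f,P):
    q=att(f).T@(np.array(P)-np.array(f["eye"])); q=np.array([q[0],-q[1],-q[2]]); u=np.array(f["intrinsics"])@q; return u[:2]/u[2]
def save(f,n,crop=None,s=1):
    im=cv2.cvtColor(f["pixels"],cv2.COLOR_RGB2BGR)
    if crop: x,y,w,h=crop; im=im[y:y+h,x:x+w]
    cv2.imwrite("pics/"+n,cv2.resize(im,None,fx=s,fy=s,interpolation=cv2.INTER_CUBIC))
def tri(fa,pa,fb,pb):
    e1,d1=ray(fa,pa);e2,d2=ray(fb,pb);d1/=np.linalg.norm(d1);d2/=np.linalg.norm(d2)
    t=np.linalg.lstsq(np.c_[d1,-d2],e2-e1,rcond=None)[0]
    a=e1+t[0]*d1;b=e2+t[1]*d2
    return (a+b)/2,np.linalg.norm(a-b)
E
python3 - <<'E'
from h import *
np.set_printoptions(precision=4,suppress=True)
F={n:r.grab_frame(n) for n in("scene","top")}
for n,f in F.items():
    save(f,n+"0.png",s=1.4); print(n,{k:(v if k!="pixels" else 0) for k,v in f.items()})
Z=dict(guard=0,plunger_top=.175,cradle=0,rod_grip=.07,rod_tip=.011,tray=0,washer0_mid=.008,gauge=0,pack_a=0,driver=.01,cup=0)
for t,z in Z.items():
    for n,f in F.items():
        for d in r.landmark_of(f,t)[:6]:
            if d["conf"]>.2: print(t,n,round(d["conf"],2),np.array(d["point"]),at_z(f,d["point"],z))
print(r.get_obs())
E
```

```text
pics
scene {'pixels': 0, 'intrinsics': array([[508.1757,   0.    , 276.9852],
       [  0.    , 508.1757, 207.5953],
       [  0.    ,   0.    ,   1.    ]]), 'eye': array([1.3085, 0.2108, 0.905 ]), 'attitude': array([0.5386, 0.7075, 1.705 ]), 'shot': 1}
top {'pixels': 0, 'intrinsics': array([[480.1389,   0.    , 283.5368],
       [  0.    , 480.1389, 208.2057],
       [  0.    ,   0.    ,   1.    ]]), 'eye': array([ 0.3009, -0.0036,  1.2786]), 'attitude': array([ 0.1668, -0.156 , -1.5017]), 'shot': 2}
guard scene 0.76 [347.7 262. ] [0.5764 0.1841 0.    ]
guard top 0.85 [219.5 200.4] [0.5801 0.1897 0.    ]
plunger_top scene 0.73 [396.2 244.6] [0.6559 0.2716 0.175 ]
plunger_top scene 0.67 [456.4 215.8] [0.5536 0.3809 0.175 ]
plunger_top top 0.49 [125.9 194.9] [0.5412 0.3852 0.175 ]
cradle scene 0.89 [134.1 192.1] [ 0.4754 -0.3862  0.    ]
cradle top 0.66 [426.7 249. ] [ 0.4824 -0.3752  0.    ]
cradle top 0.66 [198.8 183.6] [0.6237 0.2508 0.    ]
rod_grip scene 0.6 [128.3 174.1] [ 0.4834 -0.382   0.07  ]
rod_grip top 0.94 [437.8 244.2] [ 0.4864 -0.3829  0.07  ]
rod_grip top 0.64 [370.7 
[... 1249 characters left out ...]
0.5914 0.4515 0.    ]
driver scene 0.6 [187.7 154.4] [ 0.3111 -0.2998  0.01  ]
cup scene 0.77 [396.7 202.6] [0.3597 0.2764 0.    ]
cup top 0.93 [176.2 282.3] [0.3524 0.2835 0.    ]
{'clock': 1.2, 'joints': array([ 1.1599,  0.477 ,  0.0224,  1.5554, -0.0115,  1.1093, -0.0831]), 'qvel': array([ 0.0004, -0.0002, -0.0009, -0.0001, -0.0007,  0.0003, -0.001 ]), 'tau': array([ -0.0002, -59.6327,   1.6065, -28.1542,   0.0124,   0.0017,
        -0.    ]), 'tcp_pos': array([ 0.2013, -0.6443,  0.2313]), 'orientation': array([-3.1057, -0.4737, -0.    ]), 'contact_force': array([ 0.4373, -0.0928, -0.179 ]), 'moment': array([0.069 , 0.0532, 0.0179]), 'gripper_force': 0.0, 'grip_width': 0.0855721389246966}
```

View pics/scene0.png

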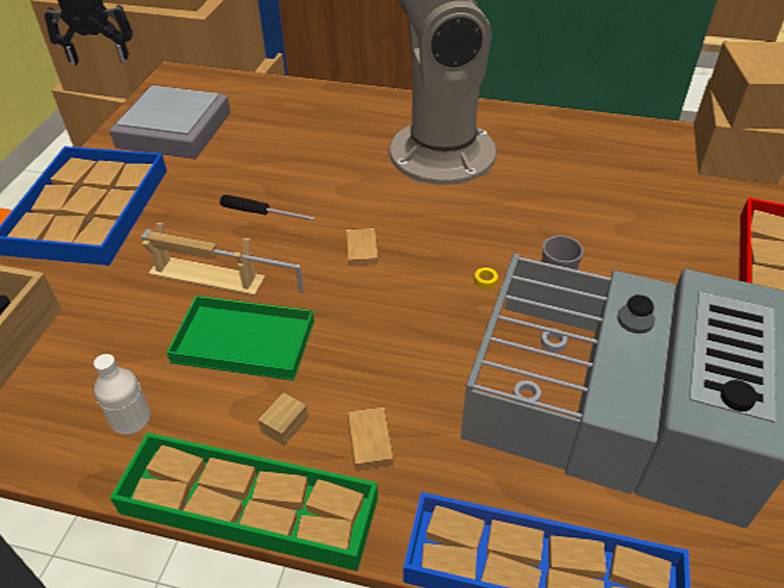

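View pics/top0.png

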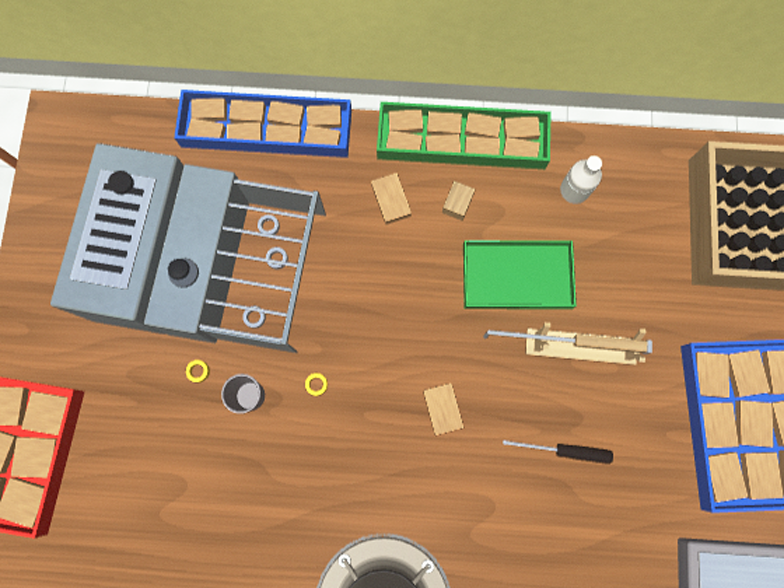

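Both pictures agree. The sealer is at upper left in top (mouth bar (317,193)–(290,345), scaled by 1.4). Three washers lie under it, at about (268,224), (276,258) and (254,317). Two yellow look-alike rings lie outside at (197,371) and (316,384). The tray is at (519,273), the rod in its cradle at (590,343), and the plunger on the step at (181,269). The other black knob, on the housing, is a decoy.

Run:
```python
from h import *
f=r.grab_frame("top"); save(f,"gtop.png",(60,100,180,150),4.4)
g=r.grab_frame("scene"); save(g,"rod.png",(90,150,140,70),5.6)
np.savez("fr.npz",t=f["pixels"],s=g["pixels"])
save(f,"rodt.png",(335,215,140,60),5.6)
```

```text
(no output)
```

View pics/gtop.png

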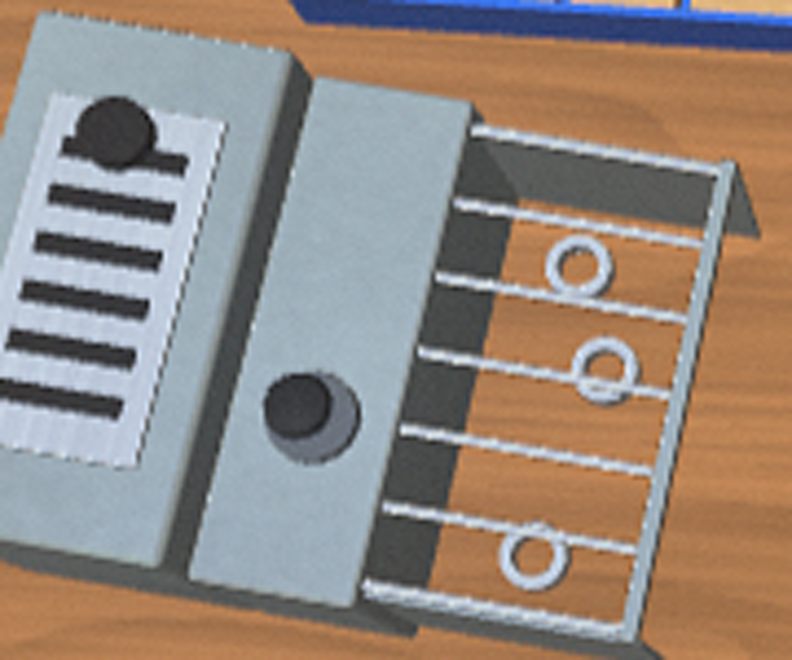

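View pics/rod.png

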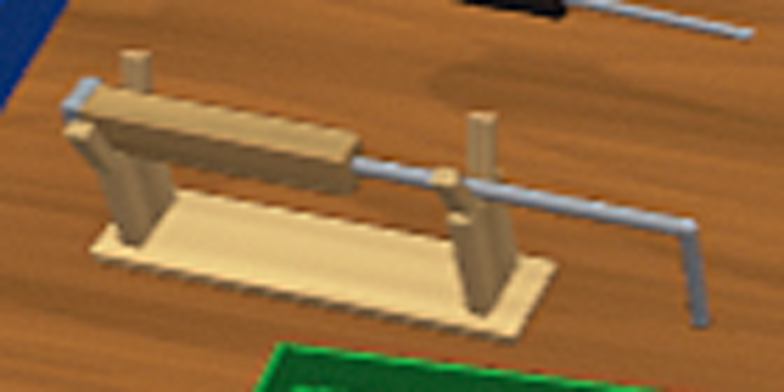

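View pics/rodt.png

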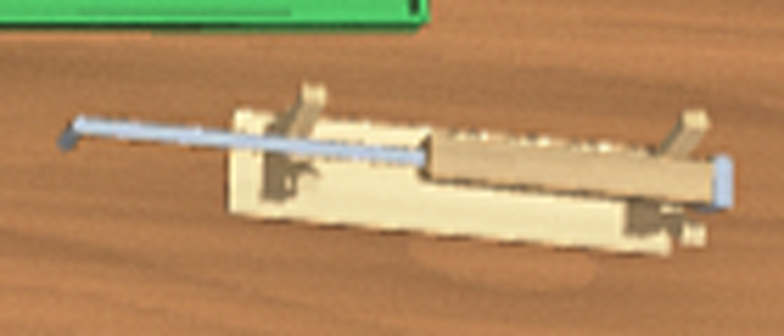

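Run:
```python
from h import *
np.set_printoptions(precision=4,suppress=True)
f=r.grab_frame("top"); g=r.grab_frame("scene")
c=lambda p:(p[0]/4.4+60-.4,p[1]/4.4+100-.4)
a=at_z(f,c((731,172)),.125); b=at_z(f,c((630,630)),.125)
ux=a-b;print("mouth",a,b,np.linalg.norm(ux),(a+b)/2); ux=ux/np.linalg.norm(ux); print("yaw x",np.degrees(np.arctan2(ux[1],ux[0])))
# rear bar ends for y dir
for p,q in (((472,130),(718,172)),((367,590),(622,632))):
    P=at_z(f,c(p),.125);Q=at_z(f,c(q),.125);d=P-Q;print("y dir",P,Q,np.linalg.norm(d),np.degrees(np.arctan2(d[1],d[0]))-90)
for p in ((579,266),(605,370),(533,556)): print("washer",at_z(f,c(p),.012), c(p))
print("plunger",at_z(f,c((297,405)),.175))
k=lambda p:(p[0]/5.6+335-.4,p[1]/5.6+215-.4)
for n,p,z in(("hfront",(428,157),.082),("hback",(716,183),.082),("shank end",(78,124),.074),("tip",(68,143),.011)): print(n,at_z(f,k(p),z))
s=lambda p:(p[0]/5.6+90-.4,p[1]/5.6+150-.4)
for n,p,q in(("bend",(692,226),(78,124)),("tip",(700,322),(68,141))): print("tri",n,tri(g,s(p),f,k(q)))
for n,th in(("tray",0),):
    for fr in(f,g):
        m=r.outline_of(fr,"tray")
        for o in m[:1]:
            cs=cv2.findContours(o["pixels"].astype(np.uint8),0,2)[0]; cc=max(cs,key=cv2.contourArea)
            print(o["conf"],cv2.minAreaRect(cc),[at_z(fr,p,.028) for p in cv2.boxPoints(cv2.minAreaRect(cc))])
for fr in(f,g):
    for o in r.outline_of(fr,"washer0_mid"):
        if o["conf"]>.25: ys,xs=np.nonzero(o["pixels"]); print("w",round(o["conf"],2),xs.mean(),ys.mean(),at_z(fr,(xs.mean(),ys.mean()),.011))
```

```text
mouth [0.7135 0.1696 0.125 ] [0.4455 0.2016 0.125 ] 0.26984090876536326 [0.5795 0.1856 0.125 ]
yaw x -6.823528776160219
y dir [0.7295 0.3212 0.125 ] [0.713 0.177 0.125] 0.1451612673177077 -6.534176662512536
y dir [0.4585 0.3487 0.125 ] [0.4442 0.2059 0.125 ] 0.1434802174228982 -5.733441778018928
washer [0.6861 0.276  0.012 ] (191.1909090909091, 160.05454545454543)
washer [0.6201 0.253  0.012 ] (197.1, 183.69090909090906)
washer [0.5011 0.285  0.012 ] (180.73636363636362, 225.96363636363637)
plunger [0.5492 0.3834 0.175 ]
hfront [ 0.4843 -0.3121  0.082 ]
hback [ 0.4807 -0.4407  0.082 ]
shank end [ 0.4906 -0.1561  0.074 ]
tip [ 0.4911 -0.1597  0.011 ]
tri bend (array([ 0.4911, -0.1569,  0.0715]), np.float64(0.001001048700963713))
tri tip (array([ 0.4918, -0.1595,  0.0133]), np.float64(0.00033594892195166505))
0.83 ((371.0, 196.0), (48.0, 80.0), 90.0) [array([ 0.6715, -0.1084,  0.028 ]), array([ 0.6852, -0.3243,  0.028 ]), array([ 0.553 , -0.3254,  0.028 ]), array([ 0.5396, -0.114 ,  0.028 ])]
0.8 ((171.09999084472656, 239.79998779296875), (100.55059051513672, 52.18448257446289), 8.130102157592773) [array([ 0.7066, -0.3113,  0.028 ]), array([ 0.5545, -0.3668,  0.028 ]), array([ 0.544 , -0.1156,  0.028 ]), array([ 0.693 , -0.0839,  0.028 ])]
w 0.62 140.41304347826087 265.05797101449275 [0.3907 0.38   0.011 ]
w 0.67 346.08482142857144 198.47767857142858 [0.3853 0.1513 0.011 ]
w 0.49 394.10526315789474 244.20574162679426 [0.5092 0.2805 0.011 ]
```

```bash
cat > plan.py <<'E'
from h import *
def pose(x,y,z,yaw):  # tool down, tool x at world yaw (deg)
    return np.array([x,y,z]), R.from_matrix(np.c_[[np.cos(np.radians(yaw)),np.sin(np.radians(yaw)),0],[np.sin(np.radians(yaw)),-np.cos(np.radians(yaw)),0],[0,0,-1]])
def cur():
    o=r.get_obs(); return np.array(o["tcp_pos"]),R.from_rotvec(o["orientation"])
def plan(*T,step=.055):
    p,q=cur()
    print("from",np.round(p,4),"yaw",np.round(np.degrees(np.arctan2(q.as_matrix()[1,0],q.as_matrix()[0,0])),1))
    for t in T:
        st=step
        if len(t)==5: st=t[4]
        P,Q=pose(*t[:4]); dq=(q.inv()*Q).as_rotvec()
        n=int(np.ceil(max(np.linalg.norm(P-p)/st,np.degrees(np.linalg.norm(dq))/10,1)))
        c=int(np.ceil(n/5)); m=min(5,int(np.ceil(n/c)))
        p0,q0=p,q; out=[]
        for i in range(c):
            Pi=p0+(P-p0)*(i+1)/c; Qi=q0*R.from_rotvec(dq*(i+1)/c); k=[]
            s=q.inv().apply(Pi-p)/.25; w=(q.inv()*Qi).as_rotvec()/(np.pi/2)
            v=np.round(np.r_[s,w],3)+0.
            print("  ",list(t),"call: rows",m,v.tolist())
            p=p+q.apply(v[:3]*.25); q=q*R.from_rotvec(v[3:]*np.pi/2)
E
python3 -c "
from plan import *
plan((.4837,-.357,.20,88.2),(.4837,-.357,.05,88.2,.04))"
```

```text
from [ 0.2013 -0.6443  0.2313] yaw 17.3
   [0.4837, -0.357, 0.2, 88.2] call: rows 4 [0.71, -0.38, 0.063, 0.0, 0.0, -0.394]
   [0.4837, -0.357, 0.2, 88.2] call: rows 4 [0.8, 0.103, 0.062, 0.0, 0.0, -0.393]
   [0.4837, -0.357, 0.05, 88.2, 0.04] call: rows 4 [0.0, 0.0, 0.6, 0.0, 0.0, 0.0]
```

Call:
apply_moves --pt "0.71 -0.38 0.063 0 0 -0.394" --pt "0.71 -0.38 0.063 0 0 -0.394" --pt "0.71 -0.38 0.063 0 0 -0.394" --pt "0.71 -0.38 0.063 0 0 -0.394" --pt "0.71 -0.38 0.063 0 0 -0.394" --claw 1

```text
clock: 2.22
tcp_pos: [0.3431, -0.5002, 0.2157]
orientation: [2.813, 1.399, 0.0]
contact_force: [-0.3, -0.6, 0.1]
grip_width: 0.0856
gripper_force: 0.0
```

Call:
apply_moves --pt "0.8 0.103 0.062 0 0 -0.393" --pt "0.8 0.103 0.062 0 0 -0.393" --pt "0.8 0.103 0.062 0 0 -0.393" --pt "0.8 0.103 0.062 0 0 -0.393" --pt "0.8 0.103 0.062 0 0 -0.393"

```text
clock: 2.85
tcp_pos: [0.4833, -0.3583, 0.1999]
orientation: [2.259, 2.183, -0.001]
contact_force: [-0.3, -0.6, -0.5]
grip_width: 0.0851
gripper_force: 0.0
```

```bash
python3 -c "
from plan import *
plan((.4837,-.357,.05,88.2,.04))
f=r.grab_frame('scene'); save(f,'a.png',(60,100,240,180),3)"
```

```text
from [ 0.4833 -0.3583  0.1999] yaw 88.0
   [0.4837, -0.357, 0.05, 88.2, 0.04] call: rows 4 [0.006, 0.002, 0.6, 0.0, 0.0, -0.002]
```

Call:
apply_moves --pt "0.003 0.002 0.15 0 0 0" --pt "0.006 0.002 0.3 0 0 0" --pt "0.006 0.002 0.45 0 0 0" --pt "0.006 0.002 0.6 0 0 0" --pt "0.006 0.002 0.6 0 0 0"

```text
clock: 3.52
tcp_pos: [0.4802, -0.3573, 0.0475]
orientation: [-2.259, -2.176, 0.005]
contact_force: [0.0, -1.5, 0.4]
grip_width: 0.0854
gripper_force: 0.0
```

Call:
apply_moves --pt "0 0 0 0 0 0" --pt "0 0 0 0 0 0" --pt "0 0 0 0 0 0" --pt "0 0 0 0 0 0" --pt "0 0 0 0 0 0" --claw 0 --newtons 60

```text
clock: 4.15
tcp_pos: [0.485, -0.3558, 0.0511]
orientation: [2.256, 2.184, 0.0]
contact_force: [-0.5, -0.1, 6.7]
grip_width: 0.0194
gripper_force: 58.9
```

Call:
apply_moves --pt "0 0 0 0 0 0" --pt "0 0 0 0 0 0" --pt "0 0 0 0 0 0"

```text
clock: 4.53
tcp_pos: [0.485, -0.3559, 0.0511]
orientation: [2.256, 2.184, 0.0]
contact_force: [-0.2, 0.2, 6.8]
grip_width: 0.0193
gripper_force: 58.9
```

```bash
python3 -c "
from plan import *
f=r.grab_frame('scene'); save(f,'a1.png',(60,100,240,180),3)"
```

```text
(no output)
```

View pics/a1.png

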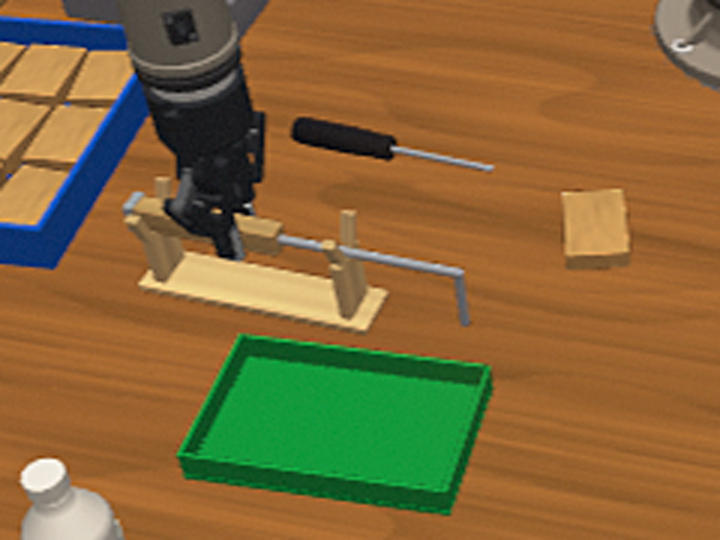

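```bash
python3 -c "
from plan import *
plan((.485,-.356,.17,88.2,.04),(.6476,-.0607,.15,83.5),(.6476,-.0607,.072,83.5,.04))"
```

```text
from [ 0.485  -0.3559  0.0511] yaw 88.2
   [0.485, -0.356, 0.17, 88.2, 0.04] call: rows 3 [-0.001, 0.001, -0.476, 0.001, 0.001, 0.0]
   [0.6476, -0.0607, 0.15, 83.5] call: rows 4 [0.601, 0.306, 0.041, 0.0, 0.0, 0.026]
   [0.6476, -0.0607, 0.15, 83.5] call: rows 4 [0.612, 0.281, 0.04, 0.0, 0.0, 0.026]
   [0.6476, -0.0607, 0.072, 83.5, 0.04] call: rows 2 [0.0, 0.0, 0.312, 0.0, 0.0, 0.0]
```

Call:
apply_moves --pt "0 0 -0.12 0 0 0" --pt "0 0 -0.24 0 0 0" --pt "0 0 -0.36 0 0 0" --pt "0 0 -0.476 0 0 0" --pt "0 0 -0.476 0 0 0"

```text
clock: 5.2
tcp_pos: [0.4856, -0.3561, 0.1712]
orientation: [2.253, 2.183, 0.001]
contact_force: [-1.2, -0.1, -2.7]
grip_width: 0.0188
gripper_force: 58.9
```

Call:
apply_moves --pt "0.15 0.076 0.01 0 0 0.006" --pt "0.3 0.153 0.02 0 0 0.013" --pt "0.45 0.23 0.03 0 0 0.02" --pt "0.601 0.306 0.041 0 0 0.026"

```text
clock: 5.7
tcp_pos: [0.5651, -0.2063, 0.157]
orientation: [-2.299, -2.138, 0.002]
contact_force: [0.1, -0.5, -2.2]
grip_width: 0.0193
gripper_force: 58.9
```

Call:
apply_moves --pt "0.15 0.07 0.01 0 0 0.006" --pt "0.3 0.14 0.02 0 0 0.013" --pt "0.45 0.21 0.03 0 0 0.02" --pt "0.612 0.281 0.04 0 0 0.026" --pt "0.612 0.281 0.04 0 0 0.026"

```text
clock: 6.32
tcp_pos: [0.647, -0.0543, 0.1469]
orientation: [-2.334, -2.098, -0.002]
contact_force: [0.2, -0.1, -0.9]
grip_width: 0.0188
gripper_force: 58.9
```

Call:
apply_moves --pt "0 0 0.1 0 0 0" --pt "0 0 0.2 0 0 0" --pt "0 0 0.312 0 0 0" --pt "0 0 0.312 0 0 0"

```text
clock: 6.82
tcp_pos: [0.6436, -0.0611, 0.0674]
orientation: [-2.341, -2.088, 0.008]
contact_force: [0.1, 0.3, -1.2]
grip_width: 0.0192
gripper_force: 58.9
```

```bash
cat > look.py <<'E'
from plan import *
np.set_printoptions(precision=4,suppress=True)
def look(show=True):
    g=r.grab_frame("scene");f=r.grab_frame("top")
    p,q=cur(); t=p+.1975*q.as_matrix()[:,0]+[0,0,-.0385]
    print("tcp",p,"pred tip",t,"px scene",proj(g,t),"top",proj(f,t))
    for n,fr in(("s",g),("t",f)):
        for th in("rod_tip",):
            for d in r.landmark_of(fr,th)[:2]: print(th,n,round(d["conf"],2),np.array(d["point"]))
        for o in r.outline_of(fr,"washer0_mid"):
            if o["conf"]>.2: ys,xs=np.nonzero(o["pixels"]); print("w",n,round(o["conf"],2),xs.mean(),ys.mean(),at_z(fr,(xs.mean(),ys.mean()),.011))
    return g,f
E
python3 -c "
from look import *
g,f=look()
a=cv2.resize(f['pixels'][100:250,150:270],None,fx=3.3,fy=3.3,interpolation=2)
b=cv2.resize(g['pixels'][150:330,310:440][:150],None,fx=3.3,fy=3.3,interpolation=2)
cv2.imwrite('pics/b.png',np.hstack([a,b])[:,:800,::-1])"
```

```text
tcp [ 0.6464 -0.0607  0.0707] pred tip [0.6689 0.1355 0.0321] px scene [319.6882 281.9383] top [240.9082 167.0215]
rod_tip s 0.74 [317.5 283.2]
w s 0.61 346.15384615384613 198.44102564102565 [0.3851 0.1514 0.011 ]
w s 0.48 394.4975845410628 243.92753623188406 [0.5081 0.2813 0.011 ]
w t 0.74 141.23350253807106 265.3959390862944 [0.3899 0.3777 0.011 ]
w t 0.66 180.8556701030928 229.04123711340208 [0.4929 0.284  0.011 ]
```

View pics/b.png

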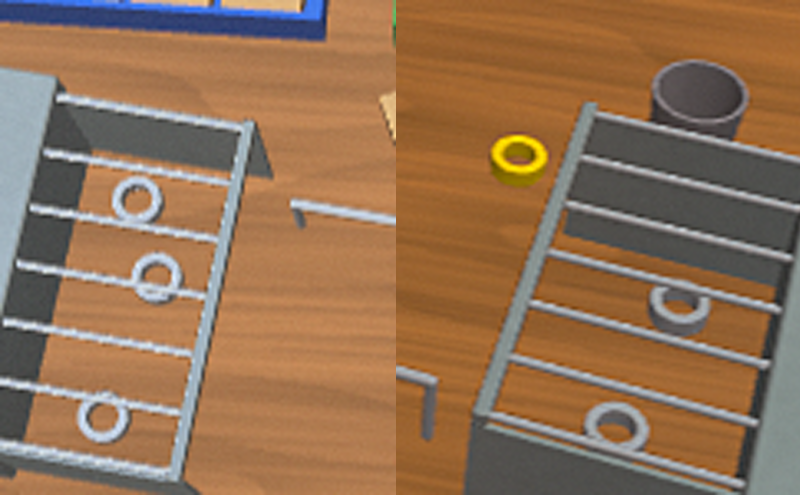

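```bash
python3 -c "
from plan import *
plan((.6626,.0798,.070,83.5,.04),(.6626,.0798,.044,83.5),(.6405,-.111,.044,83.5,.04))"
```

```text
from [ 0.6475 -0.0604  0.072 ] yaw 83.5
   [0.6626, 0.0798, 0.07, 83.5, 0.04] call: rows 4 [0.564, -0.004, 0.008, 0.001, 0.0, 0.0]
   [0.6626, 0.0798, 0.044, 83.5] call: rows 1 [0.0, 0.0, 0.104, 0.0, 0.0, 0.0]
   [0.6405, -0.111, 0.044, 83.5, 0.04] call: rows 5 [-0.768, -0.001, 0.0, 0.0, 0.0, 0.0]
```

Call:
apply_moves --pt "0.14 0 0 0 0 0" --pt "0.28 0 0 0 0 0" --pt "0.42 -0.002 0.004 0 0 0" --pt "0.564 -0.004 0.008 0 0 0" --pt "0.564 -0.004 0.008 0 0 0"

```text
clock: 7.75
tcp_pos: [0.662, 0.0855, 0.07]
orientation: [-2.337, -2.098, -0.006]
contact_force: [-1.0, -0.7, -1.0]
grip_width: 0.0189
gripper_force: 58.9
```

Call:
apply_moves --pt "0 0 0 0 0 0" --pt "0 0 0.035 0 0 0" --pt "0 0 0.07 0 0 0" --pt "0 0 0.104 0 0 0" --pt "0 0 0.104 0 0 0"

```text
clock: 8.38
tcp_pos: [0.6609, 0.0796, 0.0415]
orientation: [-2.343, -2.091, 0.003]
contact_force: [0.4, -0.5, -0.6]
grip_width: 0.0191
gripper_force: 58.9
```

```bash
python3 -c "
from look import *
g,f=look()
print(r.get_obs()['contact_force'])
a=cv2.resize(f['pixels'][100:250,150:270],None,fx=3.3,fy=3.3,interpolation=2)
b=cv2.resize(g['pixels'][150:330,310:440][:150],None,fx=3.3,fy=3.3,interpolation=2)
cv2.imwrite('pics/c.png',np.hstack([a,b])[:,:800,::-1])"
```

```text
tcp [0.6617 0.08   0.0427] pred tip [0.6841 0.2762 0.0042] px scene [384.5415 308.5917] top [191.5819 161.5866]
w s 0.76 394.5827814569536 244.65562913907286 [0.5103 0.2817 0.011 ]
w s 0.75 346.0051020408163 198.31632653061226 [0.3848 0.151  0.011 ]
w s 0.38 400.7495590828924 179.11287477954144 [0.2814 0.2789 0.011 ]
rod_tip t 0.45 [192.2 161.6]
w t 0.49 140.75301204819277 264.9156626506024 [0.3911 0.3792 0.011 ]
w t 0.46 225.28125 274.5 [0.3802 0.1548 0.011 ]
[-0.0565 -0.1514 -1.4744]
```

View pics/c.png

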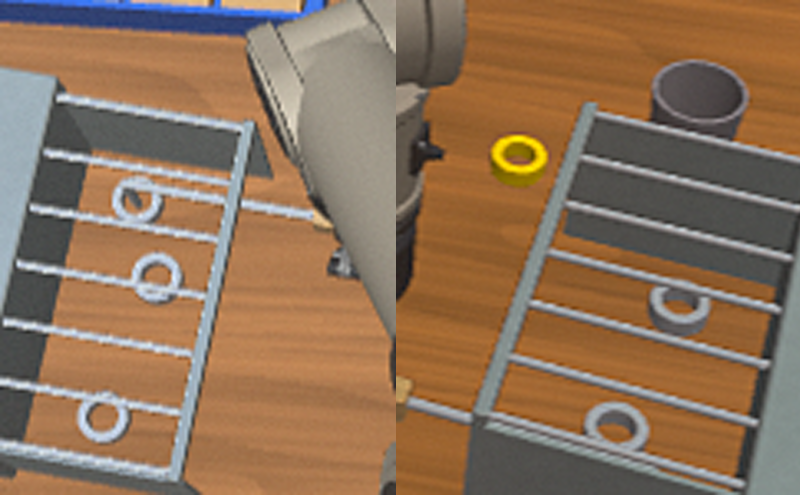

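Call:
apply_moves --pt "-0.04 0 0 0 0 0" --pt "-0.12 0 0 0 0 0" --pt "-0.2 0 0 0 0 0" --pt "-0.28 0 0 0 0 0" --pt "-0.36 0 0 0 0 0"

```text
clock: 9.3
tcp_pos: [0.6514, -0.0114, 0.0429]
orientation: [2.345, 2.091, -0.0]
contact_force: [-0.2, 0.2, -0.7]
grip_width: 0.0195
gripper_force: 59.0
```

Call:
apply_moves --pt "-0.08 0 0 0 0 0" --pt "-0.16 0 0 0 0 0" --pt "-0.24 0 0 0 0 0" --pt "-0.32 0 0 0 0 0" --pt "-0.38 0 0 0 0 0"

```text
clock: 9.93
tcp_pos: [0.6405, -0.1057, 0.0427]
orientation: [2.345, 2.091, -0.001]
contact_force: [-0.1, 0.7, -1.1]
grip_width: 0.019
gripper_force: 59.0
```

Call:
apply_moves --pt "-0.02 0 0 0 0 0" --pt "-0.02 0 0 0 0 0" --pt "-0.01 0 0 0 0 0" --pt "-0.01 0 -0.05 0 0 0" --pt "-0.01 0 -0.112 0 0 0"

```text
clock: 10.55
tcp_pos: [0.6406, -0.1057, 0.0718]
orientation: [-2.343, -2.093, -0.0]
contact_force: [0.1, -0.8, -1.4]
grip_width: 0.0193
gripper_force: 58.9
```

```bash
python3 -c "
from look import *
g,f=look()
a=cv2.resize(f['pixels'][100:250,150:290],None,fx=2.8,fy=2.8,interpolation=2)
b=cv2.resize(g['pixels'][200:350,290:430],None,fx=2.8,fy=2.8,interpolation=2)
cv2.imwrite('pics/d.png',np.hstack([a,b])[:,:800,::-1])
plan()"
```

```text
tcp [ 0.6424 -0.1062  0.0738] pred tip [0.6648 0.09   0.0353] px scene [298.982 275.476] top [257.5215 169.1654]
rod_tip s 0.6 [299.  279.1]
w s 0.74 394.5379746835443 244.19620253164558 [0.5089 0.2814 0.011 ]
w s 0.63 346.06435643564356 198.12871287128712 [0.3841 0.151  0.011 ]
rod_tip t 0.51 [258.1 170. ]
rod_tip t 0.5 [199.4 184.9]
w t 0.66 140.29347826086956 265.8097826086956 [0.3887 0.3801 0.011 ]
w t 0.65 120.51409657781193 175.413972457001 [0.6305 0.4648 0.011 ]
from [ 0.6403 -0.1065  0.0707] yaw 83.5
```

View pics/d.png

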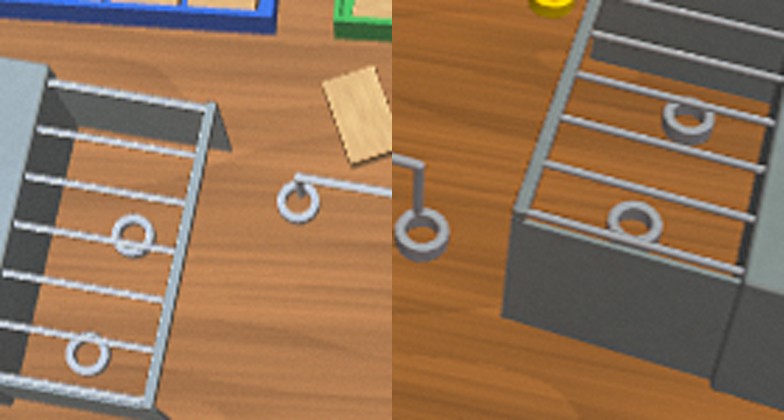

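```bash
python3 -c "
from look import *
f=r.grab_frame('top');g=r.grab_frame('scene')
print(at_z(f,(197.1,183.7),.013),at_z(g,(376.8,279.6),.014),at_z(f,(180.9,226),.013),at_z(g,(395.2,242.8),.014), at_z(f,(256.4,171.6),.013))
plan((.58,-.1065,.071,83.5),(.5983,.0573,.071,83.5),(.5983,.0573,.043,83.5),(.579,-.1105,.043,83.5))"
```

```text
[0.6199 0.2528 0.013 ] [0.6211 0.2523 0.014 ] [0.5008 0.2843 0.013 ] [0.507  0.2823 0.014 ] [0.6642 0.0942 0.013 ]
from [ 0.6401 -0.1064  0.0704] yaw 83.5
   [0.58, -0.1065, 0.071, 83.5] call: rows 2 [-0.028, -0.239, -0.002, -0.001, 0.0, 0.0]
   [0.5983, 0.0573, 0.071, 83.5] call: rows 3 [0.66, -0.001, 0.0, 0.0, 0.0, 0.0]
   [0.5983, 0.0573, 0.043, 83.5] call: rows 1 [0.0, 0.0, 0.112, 0.0, 0.0, 0.0]
   [0.579, -0.1105, 0.043, 83.5] call: rows 4 [-0.676, -0.001, 0.0, 0.0, 0.0, 0.0]
```

Call:
apply_moves --pt "-0.01 -0.12 0 0 0 0" --pt "-0.028 -0.239 0 0 0 0" --pt "-0.028 -0.239 0 0 0 0" --pt "-0.028 -0.239 0 0 0 0"

```text
clock: 11.45
tcp_pos: [0.581, -0.1065, 0.0709]
orientation: [2.344, 2.091, 0.001]
contact_force: [0.7, -1.1, -1.0]
grip_width: 0.0193
gripper_force: 59.1
```

Call:
apply_moves --pt "0.16 0 0 0 0 0" --pt "0.32 0 0 0 0 0" --pt "0.48 0 0 0 0 0" --pt "0.62 0 0 0 0 0" --pt "0.66 0 0 0 0 0"

```text
clock: 12.08
tcp_pos: [0.6, 0.0615, 0.071]
orientation: [-2.339, -2.096, -0.004]
contact_force: [0.2, 0.6, -1.8]
grip_width: 0.0192
gripper_force: 59.1
```

Call:
apply_moves --pt "0 0 0 0 0 0" --pt "0 0 0.035 0 0 0" --pt "0 0 0.07 0 0 0" --pt "0 0 0.112 0 0 0" --pt "0 0 0.112 0 0 0"

```text
clock: 12.7
tcp_pos: [0.5981, 0.0569, 0.0415]
orientation: [-2.343, -2.091, 0.003]
contact_force: [0.3, -1.4, -1.6]
grip_width: 0.0195
gripper_force: 59.1
```

```bash
python3 -c "
from look import *
f=r.grab_frame('top');g=r.grab_frame('scene')
p,q=cur();print(p,r.get_obs()['contact_force'])
a=cv2.resize(f['pixels'][100:250,150:290],None,fx=2.8,fy=2.8,interpolation=2)
b=cv2.resize(g['pixels'][200:350,290:430],None,fx=2.8,fy=2.8,interpolation=2)
cv2.imwrite('pics/e.png',np.hstack([a,b])[:,:800,::-1])
"
```

```text
[0.5989 0.0574 0.0426] [-0.2162  0.2356 -0.7853]
```

View pics/e.png

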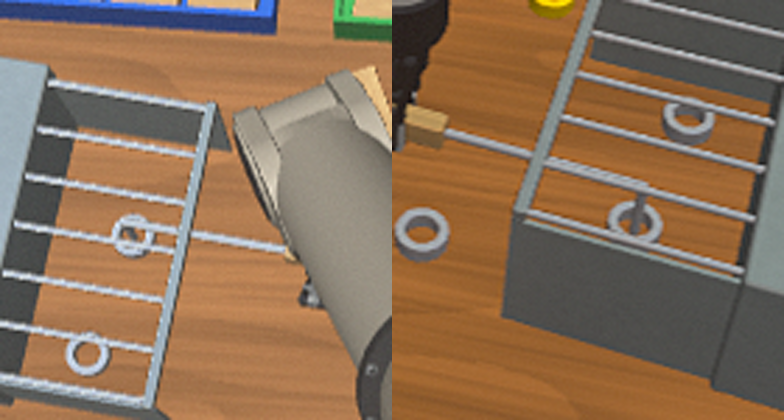

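```bash
python3 -c "
from look import *
plan((.579,-.1105,.043,83.5),(.579,-.1105,.071,83.5),(.4585,-.1065,.071,83.5),(.4806,.0873,.071,83.5),(.4806,.0873,.043,83.5))"
```

```text
from [0.5989 0.0574 0.0426] yaw 83.5
   [0.579, -0.1105, 0.043, 83.5] call: rows 4 [-0.676, -0.003, -0.002, 0.0, 0.0, 0.0]
   [0.579, -0.1105, 0.071, 83.5] call: rows 1 [0.0, 0.0, -0.112, 0.0, 0.0, 0.0]
   [0.4585, -0.1065, 0.071, 83.5] call: rows 3 [-0.039, -0.481, 0.001, 0.0, 0.0, 0.0]
   [0.4806, 0.0873, 0.071, 83.5] call: rows 4 [0.78, 0.0, 0.0, 0.0, 0.0, 0.0]
   [0.4806, 0.0873, 0.043, 83.5] call: rows 1 [0.0, 0.0, 0.112, 0.0, 0.0, 0.0]
```

Call:
apply_moves --pt "-0.04 0 0 0 0 0" --pt "-0.11 0 0 0 0 0" --pt "-0.19 0 0 0 0 0" --pt "-0.27 0 0 0 0 0" --pt "-0.35 0 0 0 0 0"

```text
clock: 13.42
tcp_pos: [0.5889, -0.0314, 0.0429]
orientation: [2.345, 2.091, 0.0]
contact_force: [0.9, 1.4, -1.5]
grip_width: 0.0187
gripper_force: 59.2
```

Call:
apply_moves --pt "-0.08 0 0 0 0 0" --pt "-0.16 0 0 0 0 0" --pt "-0.24 0 0 0 0 0" --pt "-0.3 0 0 0 0 0" --pt "-0.336 0 0 0 0 0"

```text
clock: 14.05
tcp_pos: [0.5793, -0.1142, 0.0427]
orientation: [-2.345, -2.091, 0.001]
contact_force: [0.3, 0.3, -1.6]
grip_width: 0.0192
gripper_force: 59.2
```

Call:
apply_moves --pt "0 0 0 0 0 0" --pt "0.01 0 0 0 0 0" --pt "0.01 0 -0.05 0 0 0" --pt "0.01 0 -0.112 0 0 0" --pt "0.01 0 -0.112 0 0 0"

```text
clock: 14.68
tcp_pos: [0.5814, -0.1104, 0.073]
orientation: [2.341, 2.09, 0.004]
contact_force: [0.7, 0.2, -0.9]
grip_width: 0.0193
gripper_force: 59.1
```

Call:
apply_moves --pt "-0.02 -0.16 0 0 0 0" --pt "-0.03 -0.32 0 0 0 0" --pt "-0.049 -0.481 0 0 0 0" --pt "-0.049 -0.481 0 0 0 0" --pt "-0.049 -0.481 0 0 0 0"

```text
clock: 15.3
tcp_pos: [0.46, -0.1092, 0.0713]
orientation: [2.343, 2.091, 0.002]
contact_force: [0.8, 0.6, -0.9]
grip_width: 0.0192
gripper_force: 59.3
```

```bash
python3 -c "
from look import *
f=r.grab_frame('top');g=r.grab_frame('scene')
p,q=cur();print(p,r.get_obs()['contact_force'])
a=cv2.resize(f['pixels'][100:250,150:290],None,fx=2.8,fy=2.8,interpolation=2)
b=cv2.resize(g['pixels'][190:340,290:430],None,fx=2.8,fy=2.8,interpolation=2)
cv2.imwrite('pics/f.png',np.hstack([a,b])[:,:800,::-1])
plan((.4806,.0873,.071,83.5),(.4806,.0873,.043,83.5))
"
```

```text
[ 0.4605 -0.109   0.0711] [ 1.1866 -0.1458 -1.3262]
from [ 0.4605 -0.109   0.0711] yaw 83.5
   [0.4806, 0.0873, 0.071, 83.5] call: rows 4 [0.789, -0.009, 0.001, 0.001, 0.0, 0.0]
   [0.4806, 0.0873, 0.043, 83.5] call: rows 1 [0.0, 0.0, 0.112, 0.0, 0.0, 0.0]
```

View pics/f.png

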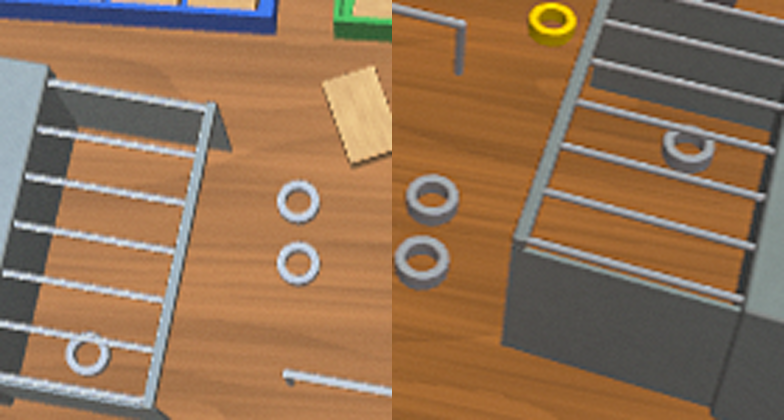

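Call:
apply_moves --pt "0.16 0 0 0 0 0" --pt "0.34 0 0 0 0 0" --pt "0.52 0 0 0 0 0" --pt "0.7 -0.008 0 0 0 0" --pt "0.789 -0.009 0 0 0 0"

```text
clock: 16.02
tcp_pos: [0.4802, 0.0909, 0.0711]
orientation: [-2.34, -2.096, -0.003]
contact_force: [0.0, -0.2, -1.6]
grip_width: 0.0189
gripper_force: 59.3
```

Call:
apply_moves --pt "0 0 0 0 0 0" --pt "0 0 0.035 0 0 0" --pt "0 0 0.07 0 0 0" --pt "0 0 0.112 0 0 0" --pt "0 0 0.112 0 0 0"

```text
clock: 16.65
tcp_pos: [0.4783, 0.0865, 0.0417]
orientation: [-2.344, -2.091, 0.003]
contact_force: [0.3, 0.0, -1.7]
grip_width: 0.0191
gripper_force: 59.3
```

```bash
python3 -c "
from look import *
g,f=look()
print(r.get_obs()['contact_force'])
a=cv2.resize(f['pixels'][170:250,150:230],None,fx=5,fy=5,interpolation=2)
b=cv2.resize(g['pixels'][200:280,350:430],None,fx=5,fy=5,interpolation=2)
cv2.imwrite('pics/g.png',np.hstack([a,b])[:,:800,::-1])
"
```

```text
tcp [0.479  0.087  0.0426] pred tip [0.5014 0.2833 0.0041] px scene [395.1323 243.8741] top [182.0225 226.3683]
rod_tip s 0.81 [396.2 242.3]
w s 0.68 346.4782608695652 198.32367149758454 [0.3845 0.1521 0.011 ]
w s 0.48 394.3542857142857 244.4742857142857 [0.5099 0.2811 0.011 ]
rod_tip t 0.42 [183.4 224.9]
w t 0.71 225.56716417910448 274.55223880597015 [0.3801 0.1541 0.011 ]
w t 0.66 181.56451612903226 230.0483870967742 [0.4904 0.2819 0.011 ]
w t 0.57 370.2195624195624 196.18558558558559 [ 0.6152 -0.2189  0.011 ]
w t 0.54 139.85585585585585 265.4594594594595 [0.3895 0.3813 0.011 ]
w t 0.31 326.8602941176471 143.00980392156862 [ 0.7594 -0.0947  0.011 ]
[-0.0015 -0.0579 -1.7532]
```

View pics/g.png

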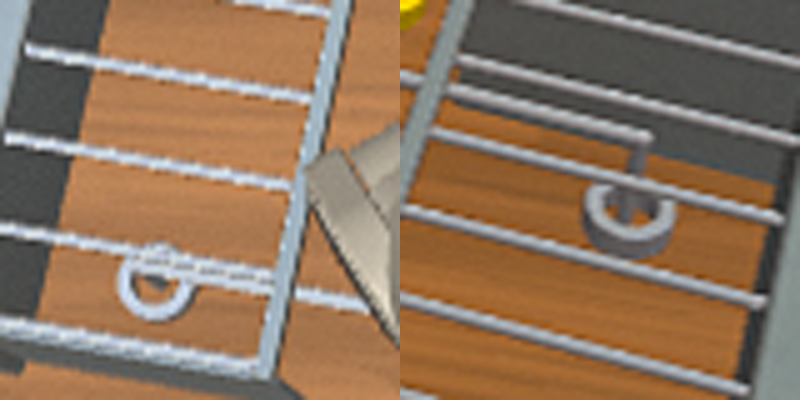

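Call:
apply_moves --pt "-0.04 0 0 0 0 0" --pt "-0.12 0 0 0 0 0" --pt "-0.2 0 0 0 0 0" --pt "-0.29 0 0 0 0 0" --pt "-0.38 0 0 0 0 0"

```text
clock: 17.58
tcp_pos: [0.4683, -0.0083, 0.043]
orientation: [2.344, 2.091, 0.001]
contact_force: [0.7, 1.1, -0.7]
grip_width: 0.0192
gripper_force: 59.4
```

Call:
apply_moves --pt "-0.09 0 0 0 0 0" --pt "-0.18 0 0 0 0 0" --pt "-0.27 0 0 0 0 0" --pt "-0.35 0 0 0 0 0" --pt "-0.4 0 0 0 0 0"

```text
clock: 18.2
tcp_pos: [0.4567, -0.108, 0.0429]
orientation: [2.345, 2.09, -0.0]
contact_force: [0.6, 0.7, -1.9]
grip_width: 0.0193
gripper_force: 59.3
```

Call:
apply_moves --pt "0 0 0 0 0 0" --pt "0.01 0 0 0 0 0" --pt "0.01 0 -0.1 0 0 0" --pt "0.01 0 -0.3 0 0 0" --pt "0.01 0 -0.5 0 0 0"

```text
clock: 18.82
tcp_pos: [0.457, -0.1026, 0.169]
orientation: [-2.341, -2.094, 0.0]
contact_force: [1.0, 0.1, -1.6]
grip_width: 0.0193
gripper_force: 59.2
```

```bash
python3 -c "
from look import *
f=r.grab_frame('top');g=r.grab_frame('scene')
a=cv2.resize(f['pixels'][100:260,150:290],None,fx=2.8,fy=2.8,interpolation=2)
b=cv2.resize(g['pixels'][170:330,270:410],None,fx=2.8,fy=2.8,interpolation=2)
cv2.imwrite('pics/i.png',np.hstack([a,b])[:,:800,::-1])
np.savez('i.npz',t=f['pixels'],s=g['pixels'])
plan((.485,-.356,.17,88.2),(.485,-.356,.085,88.2),(.485,-.356,.0535,88.2))
"
```

```text
from [ 0.461  -0.1031  0.1727] yaw 83.6
   [0.485, -0.356, 0.17, 88.2] call: rows 5 [-0.995, 0.208, 0.014, 0.006, 0.001, -0.051]
   [0.485, -0.356, 0.085, 88.2] call: rows 2 [0.0, 0.0, 0.34, 0.0, 0.0, 0.0]
   [0.485, -0.356, 0.0535, 88.2] call: rows 1 [0.0, 0.0, 0.126, 0.0, 0.0, 0.0]
```

View pics/i.png

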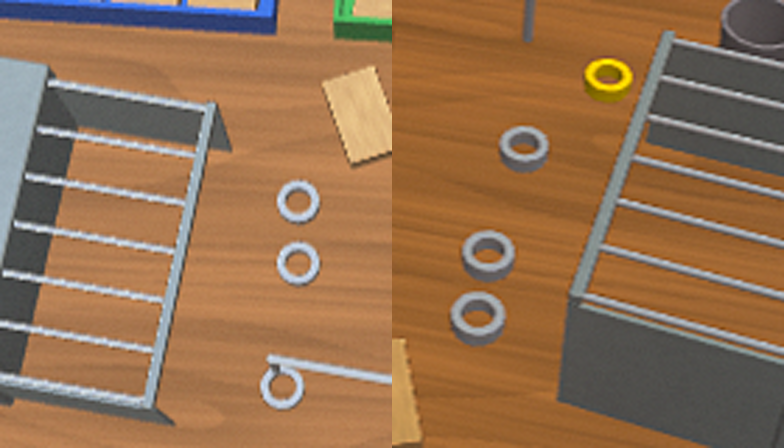

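Call:
apply_moves --pt "-0.2 0.04 0 0 0 -0.01" --pt "-0.4 0.08 0.005 0 0 -0.02" --pt "-0.6 0.12 0.01 0.002 0 -0.03" --pt "-0.8 0.166 0.014 0.004 0 -0.04" --pt "-0.995 0.208 0.014 0.004 0 -0.051"

```text
clock: 19.55
tcp_pos: [0.4812, -0.3574, 0.1632]
orientation: [-2.252, -2.182, 0.007]
contact_force: [1.9, 0.3, -2.1]
grip_width: 0.0194
gripper_force: 59.3
```

Call:
apply_moves --pt "0 0 0 0 0 0" --pt "0 0 0 0 0 0" --pt "0 0 0 0 0 0"

```text
clock: 19.92
tcp_pos: [0.4812, -0.3549, 0.164]
orientation: [-2.251, -2.183, 0.006]
contact_force: [-0.9, 0.5, -0.9]
grip_width: 0.0191
gripper_force: 59.3
```

```bash
python3 -c "
from look import *
plan((.485,-.356,.085,88.2),(.485,-.356,.0535,88.2))
p,q=cur();print(q.as_matrix())
f=r.grab_frame('top');g=r.grab_frame('scene')
a=cv2.resize(f['pixels'][215:275,335:475],None,fx=5,fy=5,interpolation=2)
b=cv2.resize(g['pixels'][130:210,90:230],None,fx=5,fy=5,interpolation=2)
cv2.imwrite('pics/j.png',np.vstack([a,b])[:600,:,::-1])
"
```

```text
from [ 0.4812 -0.3549  0.164 ] yaw 88.2
   [0.485, -0.356, 0.085, 88.2] call: rows 2 [-0.004, 0.017, 0.316, -0.004, -0.001, 0.001]
   [0.485, -0.356, 0.0535, 88.2] call: rows 1 [0.0, 0.0, 0.126, 0.0, 0.0, 0.0]
[[ 0.0306  0.9995 -0.0067]
 [ 0.9995 -0.0306  0.0014]
 [ 0.0012 -0.0068 -1.    ]]
```

View pics/j.png

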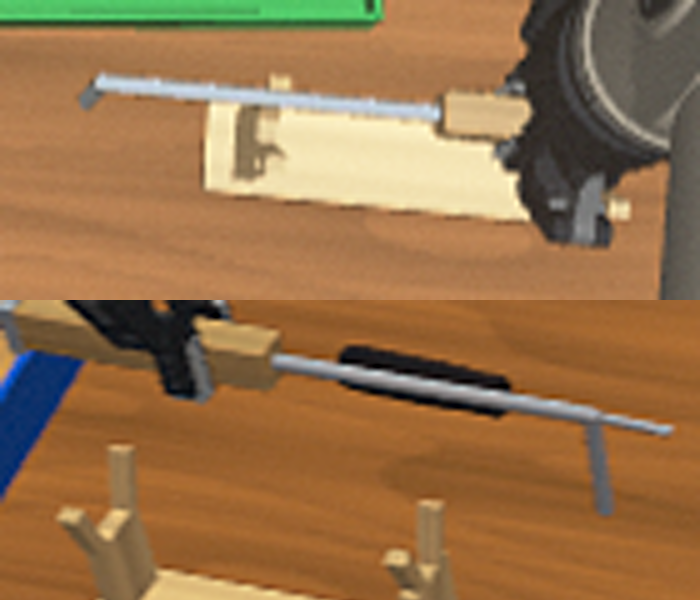

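Call:
apply_moves --pt "-0.002 0.01 0.08 -0.004 0 0" --pt "-0.004 0.017 0.16 -0.004 0 0" --pt "-0.004 0.017 0.24 -0.004 0 0" --pt "-0.004 0.017 0.316 -0.004 0 0" --pt "-0.004 0.017 0.316 -0.004 0 0"

```text
clock: 20.65
tcp_pos: [0.4833, -0.3574, 0.0832]
orientation: [-2.255, -2.182, 0.001]
contact_force: [0.2, 0.3, -1.1]
grip_width: 0.0189
gripper_force: 59.3
```

Call:
apply_moves --pt "0 0 0 0 0 0" --pt "0 0 0.03 0 0 0" --pt "0 0 0.07 0 0 0" --pt "0 0 0.11 0 0 0" --pt "0 0 0.126 0 0 0"

```text
clock: 21.28
tcp_pos: [0.484, -0.3579, 0.0527]
orientation: [-2.257, -2.183, 0.0]
contact_force: [-0.5, 0.5, -0.8]
grip_width: 0.0196
gripper_force: 59.3
```

Call:
apply_moves --pt "0 0 0 0 0 0" --pt "0 0 0 0 0 0"

```text
clock: 21.52
tcp_pos: [0.4848, -0.3583, 0.054]
orientation: [2.258, 2.184, 0.0]
contact_force: [-0.1, 0.2, -2.3]
grip_width: 0.0193
gripper_force: 59.3
```

Call:
apply_moves --pt "0.008 0.001 0.004 0 0 0" --pt "0.008 0.001 0.008 0 0 0" --pt "0.008 0.001 0.009 0 0 0" --pt "0.008 0.001 0.009 0 0 0"

```text
clock: 22.02
tcp_pos: [0.4848, -0.3562, 0.0515]
orientation: [-2.258, -2.184, -0.0]
contact_force: [0.2, 1.1, -1.5]
grip_width: 0.0191
gripper_force: 59.3
```

Call:
apply_moves --pt "0 0 0 0 0 0" --pt "0 0 0 0 0 0" --pt "0 0 0 0 0 0" --pt "0 0 0 0 0 0" --pt "0 0 0 0 0 0" --claw 1

```text
clock: 22.65
tcp_pos: [0.4849, -0.3562, 0.0516]
orientation: [-2.258, -2.184, -0.0]
contact_force: [-0.1, -0.2, 0.7]
grip_width: 0.0853
gripper_force: 0.0
```

```bash
python3 -c "
from look import *
f=r.grab_frame('top');g=r.grab_frame('scene')
for n,fr in(('s',g),('t',f)):
  for th in('rod_tip','rod_grip'):
    for d in r.landmark_of(fr,th)[:2]: print(th,n,round(d['conf'],2),np.array(d['point']),at_z(fr,d['point'],.011 if th=='rod_tip' else .07))
F=np.load('fr.npz')
for n,A,B,c in(('t',F['t'],f['pixels'],(slice(225,262),slice(340,395))),('s',F['s'],g['pixels'],(slice(175,212),slice(160,222)))):
  d=np.abs(A[c].astype(int)-B[c]).sum(2); print(n,d.mean(),(d>90).sum())
"
```

```text
rod_tip s 0.95 [215.7 210.9] [ 0.5016 -0.1538  0.011 ]
rod_grip s 0.7 [127.5 171.2] [ 0.4738 -0.3887  0.07  ]
rod_tip t 0.77 [345.8 239.9] [ 0.4916 -0.1571  0.011 ]
rod_grip t 0.54 [437.4 249. ] [ 0.4742 -0.3818  0.07  ]
t 12.353316953316954 28
s 12.77593722755013 4
```

Call:
apply_moves --pt "0 0 -0.15 0 0 0" --pt "0 0 -0.3 0 0 0" --pt "0 0 -0.45 0 0 0" --pt "0 0 -0.6 0 0 0" --pt "0 0 -0.6 0 0 0"

```text
clock: 23.58
tcp_pos: [0.4867, -0.3572, 0.205]
orientation: [2.254, 2.18, 0.002]
contact_force: [0.0, -0.1, 0.3]
grip_width: 0.0855
gripper_force: 0.0
```

```bash
cat > wash.py <<'E'
from look import *
def rings(fr,box=(.42,.78,-.02,.17),zt=.016):
    # grey rings on brown wood: low saturation, inside a world box; centre from min enclosing ellipse of hole-filled blob
    hsv=cv2.cvtColor(fr['pixels'],cv2.COLOR_RGB2HSV)
    m=((hsv[...,1]<75)&(hsv[...,2]>60)).astype(np.uint8)
    out=[]
    for c in cv2.findContours(m,cv2.RETR_EXTERNAL,cv2.CHAIN_APPROX_NONE)[0]:
        if len(c)<12: continue
        x,y,w,h=cv2.boundingRect(c); p=(x+(w-1)/2,y+(h-1)/2); P=at_z(fr,p,.008)
        if box[0]<P[0]<box[1] and box[2]<P[1]<box[3] and 60<cv2.contourArea(c)<700: out.append((P,p,w,h,cv2.contourArea(c)))
    return out
E
python3 -c "
from wash import *
f=r.grab_frame('top');g=r.grab_frame('scene')
for n,fr in(('t',f),('s',g)):
  for o in rings(fr): print(n,*o)
for P in((.664,.094,.008),(.602,.094,.008),(.48,.105,.008)): print(proj(f,P),proj(g,P))
for d in r.landmark_of(f,'tray')[:1]+r.landmark_of(g,'tray')[:1]: print(d)
for fr in(f,g):
  hsv=cv2.cvtColor(fr['pixels'],cv2.COLOR_RGB2HSV); m=((abs(hsv[...,0].astype(int)-65)<12)&(hsv[...,1]>150)).astype(np.uint8)
  for c in cv2.findContours(m,0,1)[0]:
    if cv2.contourArea(c)>1500: 
      q=cv2.approxPolyDP(c,6,True)[:,0]; print([at_z(fr,p,.028 ).round(3) for p in q])
"
```

```text
t [0.4824 0.0967 0.008 ] (250.5, 237.5) 16 16 181.5
t [0.6038 0.0911 0.008 ] (256.0, 193.5) 15 16 172.0
t [0.6658 0.0957 0.008 ] (256.0, 171.5) 15 16 171.0
s [0.6636 0.0936 0.008 ] (300.5, 283.0) 20 19 270.5
s [0.6026 0.0887 0.008 ] (304.0, 261.0) 19 19 249.0
s [0.4803 0.094  0.008 ] (316.5, 222.5) 18 16 206.5
[256.5833 172.1851] [300.6179 283.1921]
[254.8792 194.085 ] [306.3627 261.2179]
[247.318  238.1918] [321.0203 223.169 ]
{'point': [371.0, 198.1], 'conf': 0.96}
{'point': [174.3, 245.3], 'conf': 0.71}
[array([ 0.641, -0.112,  0.028]), array([ 0.581, -0.128,  0.028]), array([ 0.576, -0.171,  0.028]), array([ 0.556, -0.158,  0.028]), array([ 0.558, -0.323,  0.028]), array([ 0.673, -0.306,  0.028]), array([ 0.663, -0.152,  0.028]), array([ 0.636, -0.129,  0.028]), array([ 0.624, -0.159,  0.028]), array([ 0.62 , -0.137,  0.028]), array([ 0.599, -0.149,  0.028]), array([ 0.613, -0.114,  0.028])]
[array([ 0.936, -0.278,  0.028]), array([ 0.957, -0.25 ,  0.028]), array([0.956, 0.072, 0.028]), array([0.834, 0.066, 0.028]), array([ 0.833, -0.277,  0.028])]
[array([ 0.686, -0.318,  0.028]), array([ 0.706, -0.301,  0.028]), array([ 0.693, -0.103,  0.028]), array([ 0.548, -0.121,  0.028]), array([ 0.559, -0.325,  0.028])]
```

```bash
python3 -c "
from look import *
plan((.4815,.0955,.13,88),(.4815,.0955,.003,88,.04))"
```

```text
from [ 0.4841 -0.3558  0.2003] yaw 88.1
   [0.4815, 0.0955, 0.13, 88] call: rows 5 [0.902, -0.035, 0.142, -0.001, 0.0, 0.001]
   [0.4815, 0.0955, 0.13, 88] call: rows 5 [0.902, -0.036, 0.142, 0.0, -0.001, 0.0]
   [0.4815, 0.0955, 0.003, 88, 0.04] call: rows 4 [0.0, 0.0, 0.508, 0.0, 0.0, 0.0]
```

Call:
apply_moves --pt "0.18 0 0 0 0 0" --pt "0.36 -0.01 0.03 0 0 0" --pt "0.54 -0.02 0.07 0 0 0" --pt "0.72 -0.03 0.1 0 0 0" --pt "0.902 -0.035 0.142 0 0 0"

```text
clock: 24.4
tcp_pos: [0.4828, -0.1291, 0.1649]
orientation: [-2.257, -2.183, 0.001]
contact_force: [1.0, 0.7, -0.2]
grip_width: 0.0852
gripper_force: 0.0
```

Call:
apply_moves --pt "0.22 -0.01 0.03 0 0 0" --pt "0.44 -0.02 0.06 0 0 0" --pt "0.66 -0.03 0.1 0 0 0" --pt "0.84 -0.036 0.142 0 0 0" --pt "0.902 -0.036 0.142 0 0 0"

```text
clock: 25.02
tcp_pos: [0.4806, 0.0981, 0.1292]
orientation: [-2.251, -2.187, 0.002]
contact_force: [-0.2, -0.3, 0.1]
grip_width: 0.0853
gripper_force: 0.0
```

Call:
apply_moves --pt "0 0 0.05 0 0 0" --pt "0 0 0.2 0 0 0" --pt "0 0 0.35 0 0 0" --pt "0 0 0.45 0 0 0" --pt "0 0 0.45 0 0 0"

```text
clock: 25.65
tcp_pos: [0.4804, 0.0925, 0.016]
orientation: [-2.259, -2.18, 0.008]
contact_force: [-0.4, -0.1, 0.8]
grip_width: 0.0854
gripper_force: 0.0
```

```bash
python3 -c "
from wash import *
plan((.4815,.0955,.003,88,.04))
f=r.grab_frame('top');g=r.grab_frame('scene')
for n,fr in(('t',f),('s',g)):
  for o in rings(fr): print(n,*o)
"
```

```text
from [0.4804 0.0925 0.016 ] yaw 88.0
   [0.4815, 0.0955, 0.003, 88, 0.04] call: rows 1 [0.012, 0.004, 0.052, -0.003, 0.001, -0.001]
t [0.6658 0.0957 0.008 ] (256.0, 171.5) 15 16 171.0
s [0.6636 0.0936 0.008 ] (300.5, 283.0) 20 19 269.5
s [0.6026 0.0887 0.008 ] (304.0, 261.0) 19 19 249.0
s [0.48   0.1025 0.008 ] (320.0, 223.0) 11 17 84.5
```

Call:
apply_moves --pt "0 0 0.03 0 0 0" --pt "0 0 0.056 0 0 0" --pt "0 0 0.056 0 0 0"

```text
clock: 26.12
tcp_pos: [0.482, 0.095, 0.0039]
orientation: [-2.258, -2.184, 0.0]
contact_force: [-0.8, 0.3, 0.6]
grip_width: 0.0853
gripper_force: 0.0
```

Call:
apply_moves --pt "0 0 0 0 0 0" --pt "0 0 0 0 0 0" --pt "0 0 0 0 0 0" --pt "0 0 0 0 0 0" --pt "0 0 0 0 0 0" --claw 0 --newtons 50

```text
clock: 26.75
tcp_pos: [0.4823, 0.0952, 0.0048]
orientation: [2.258, 2.184, 0.0]
contact_force: [-2.0, -0.6, 8.2]
grip_width: 0.0395
gripper_force: 49.3
```

Call:
apply_moves --pt "0 0 0 0 0 0" --pt "0 0 -0.05 0 0 0" --pt "0 0 -0.2 0 0 0" --pt "0 0 -0.4 0 0 0" --pt "0 0 -0.4 0 0 0"

```text
clock: 27.38
tcp_pos: [0.4848, 0.096, 0.108]
orientation: [2.256, 2.181, 0.01]
contact_force: [0.9, 1.0, -0.8]
grip_width: 0.0396
gripper_force: 50.7
```

```bash
python3 -c "
from look import *
plan((.612,-.281,.11,88),(.612,-.281,.012,88,.04))"
```

```text
from [0.4848 0.096  0.108 ] yaw 88.1
   [0.612, -0.281, 0.11, 88] call: rows 4 [-0.745, 0.28, -0.003, 0.002, -0.001, 0.0]
   [0.612, -0.281, 0.11, 88] call: rows 4 [-0.745, 0.279, -0.003, 0.003, 0.0, 0.001]
   [0.612, -0.281, 0.012, 88, 0.04] call: rows 3 [0.0, 0.0, 0.392, 0.0, 0.0, 0.0]
```

Call:
apply_moves --pt "-0.19 0.07 0 0 0 0" --pt "-0.38 0.14 0 0 0 0" --pt "-0.57 0.21 0 0 0 0" --pt "-0.745 0.28 0 0 0 0"

```text
clock: 27.88
tcp_pos: [0.5456, -0.0953, 0.1035]
orientation: [-2.258, -2.183, 0.001]
contact_force: [1.4, 0.9, -0.2]
grip_width: 0.0393
gripper_force: 50.7
```

Call:
apply_moves --pt "-0.19 0.07 0 0 0 0" --pt "-0.38 0.14 0 0 0 0" --pt "-0.57 0.21 0 0 0 0" --pt "-0.7 0.27 0 0 0 0" --pt "-0.745 0.279 0 0 0 0"

```text
clock: 28.5
tcp_pos: [0.6088, -0.2845, 0.1028]
orientation: [-2.261, -2.18, 0.001]
contact_force: [-1.2, 0.3, -1.9]
grip_width: 0.0394
gripper_force: 50.7
```

Call:
apply_moves --pt "0 0 0 0 0 0" --pt "0 0 0.1 0 0 0" --pt "0 0 0.2 0 0 0" --pt "0 0 0.28 0 0 0" --pt "0 0 0.28 0 0 0"

```text
clock: 29.12
tcp_pos: [0.6081, -0.28, 0.0324]
orientation: [-2.254, -2.183, 0.001]
contact_force: [0.3, -0.7, 0.2]
grip_width: 0.0397
gripper_force: 50.7
```

Call:
apply_moves --pt "0 0 0 0 0 0" --pt "0 0 0 0 0 0"

```text
clock: 29.38
tcp_pos: [0.6102, -0.2819, 0.0352]
orientation: [2.257, 2.183, 0.002]
contact_force: [-0.2, 0.3, -0.9]
grip_width: 0.0397
gripper_force: 50.7
```

```bash
python3 -c "
from look import *
plan((.612,-.281,.012,88,.04))
f=r.grab_frame('scene')
for d in r.landmark_of(f,'tray')[:1]: print(d)"
```

```text
from [ 0.6102 -0.2819  0.0352] yaw 88.1
   [0.612, -0.281, 0.012, 88, 0.04] call: rows 1 [0.004, 0.007, 0.093, 0.001, 0.0, 0.001]
{'point': [173.0, 246.2], 'conf': 0.7}
```

Call:
apply_moves --pt "0 0.005 0.03 0 0 0" --pt "0 0.005 0.06 0 0 0" --pt "0 0.005 0.092 0 0 0" --pt "0 0.005 0.092 0 0 0"

```text
clock: 29.98
tcp_pos: [0.6098, -0.2816, 0.0098]
orientation: [-2.257, -2.183, 0.001]
contact_force: [-0.8, 0.1, -0.3]
grip_width: 0.0394
gripper_force: 50.7
```

Call:
apply_moves --pt "0 0 0 0 0 0" --pt "0 0 0 0 0 0" --pt "0 0 0 0 0 0" --claw 0.72

```text
clock: 30.35
tcp_pos: [0.6109, -0.2819, 0.0114]
orientation: [2.258, 2.184, 0.001]
contact_force: [0.1, -0.6, -0.1]
grip_width: 0.0617
gripper_force: 0.0
```

Call:
apply_moves --pt "0 0 -0.1 0 0 0" --pt "0 0 -0.25 0 0 0" --pt "0 0 -0.4 0 0 0" --pt "0 0 -0.4 0 0 0"

```text
clock: 30.85
tcp_pos: [0.6131, -0.2826, 0.115]
orientation: [2.254, 2.18, 0.005]
contact_force: [0.7, -0.3, 0.2]
grip_width: 0.0616
gripper_force: 0.0
```

```bash
python3 -c "
from wash import *
f=r.grab_frame('top');g=r.grab_frame('scene')
for n,fr in(('t',f),('s',g)):
  for o in rings(fr)+rings(fr,(.53,.70,-.33,-.10)): print(n,*o)
plan((.603,.090,.11,45),(.603,.09,.005,45,.04))
"
```

```text
t [0.6038 0.0911 0.008 ] (256.0, 193.5) 15 16 172.0
t [0.6658 0.0957 0.008 ] (256.0, 171.5) 15 16 171.0
t [ 0.6122 -0.3287  0.008 ] (410.5, 200.0) 14 17 110.0
t [ 0.6106 -0.2813  0.008 ] (393.0, 199.5) 17 16 173.5
s [0.6649 0.0939 0.008 ] (300.5, 283.5) 20 20 270.5
s [0.6026 0.0887 0.008 ] (304.0, 261.0) 19 19 248.0
s [ 0.6075 -0.2844  0.008 ] (149.0, 234.0) 19 17 227.0
from [ 0.6106 -0.282   0.1113] yaw 88.1
   [0.603, 0.09, 0.11, 45] call: rows 4 [0.743, -0.04, 0.002, 0.0, 0.0, 0.239]
   [0.603, 0.09, 0.11, 45] call: rows 4 [0.677, -0.31, 0.003, 0.0, 0.0, 0.24]
   [0.603, 0.09, 0.005, 45, 0.04] call: rows 3 [0.0, 0.0, 0.42, 0.0, 0.0, 0.0]
```

Call:
apply_moves --pt "0.18 -0.01 0 0 0 0.06" --pt "0.37 -0.02 0 0 0 0.12" --pt "0.55 -0.03 0 0 0 0.18" --pt "0.743 -0.04 0.002 0 0 0.239"

```text
clock: 31.45
tcp_pos: [0.6057, -0.0948, 0.1091]
orientation: [-2.628, -1.719, 0.003]
contact_force: [-0.3, -0.2, -0.8]
grip_width: 0.0614
gripper_force: 0.0
```

Call:
apply_moves --pt "0.17 -0.07 0 0 0 0.06" --pt "0.34 -0.15 0 0 0 0.12" --pt "0.51 -0.23 0 0 0 0.18" --pt "0.677 -0.31 0.003 0 0 0.24" --pt "0.677 -0.31 0.003 0 0 0.24"

```text
clock: 32.08
tcp_pos: [0.6014, 0.0961, 0.1087]
orientation: [-2.895, -1.211, 0.002]
contact_force: [-0.0, -1.3, -0.4]
grip_width: 0.0616
gripper_force: 0.0
```

Call:
apply_moves --pt "0 0 0 0 0 0" --pt "0 0 0.1 0 0 0" --pt "0 0 0.2 0 0 0" --pt "0 0 0.3 0 0 0" --pt "0 0 0.3 0 0 0"

```text
clock: 32.7
tcp_pos: [0.6013, 0.0877, 0.0326]
orientation: [-2.904, -1.198, 0.008]
contact_force: [0.4, 0.4, 0.7]
grip_width: 0.0616
gripper_force: 0.0
```

Call:
apply_moves --pt "0 0 0 0 0 0" --pt "0 0 0 0 0 0"

```text
clock: 32.95
tcp_pos: [0.6039, 0.09, 0.0361]
orientation: [2.903, 1.201, 0.003]
contact_force: [-0.5, 1.3, -0.0]
grip_width: 0.0618
gripper_force: 0.0
```

```bash
python3 -c "
from wash import *
plan((.603,.09,.005,45,.04))
g=r.grab_frame('scene')
for o in rings(g): print(*o)
"
```

```text
from [0.6039 0.09   0.0361] yaw 44.9
   [0.603, 0.09, 0.005, 45, 0.04] call: rows 1 [-0.003, -0.003, 0.124, 0.001, -0.001, -0.001]
[0.6649 0.0939 0.008 ] (300.5, 283.5) 20 20 270.5
[0.602  0.0852 0.008 ] (302.5, 260.5) 22 20 276.0
```

Call:
apply_moves --pt "0 0 0.04 0 0 0" --pt "0 0 0.08 0 0 0" --pt "0 0 0.12 0 0 0" --pt "0 0 0.12 0 0 0"

```text
clock: 33.5
tcp_pos: [0.602, 0.0901, 0.0035]
orientation: [-2.902, -1.202, 0.003]
contact_force: [-0.1, -0.0, -0.0]
grip_width: 0.0615
gripper_force: 0.0
```

Call:
apply_moves --pt "0 0 0 0 0 0" --pt "0 0 0 0 0 0" --pt "0 0 0 0 0 0" --pt "0 0 0 0 0 0" --claw 0

```text
clock: 34.0
tcp_pos: [0.6032, 0.0903, 0.0054]
orientation: [-2.903, -1.202, -0.001]
contact_force: [-2.4, -0.2, 6.1]
grip_width: 0.0399
gripper_force: 50.3
```

Call:
apply_moves --pt "0 0 0 0 0 0" --pt "0 0 -0.05 0 0 0" --pt "0 0 -0.2 0 0 0" --pt "0 0 -0.4 0 0 0" --pt "0 0 -0.4 0 0 0"

```text
clock: 34.62
tcp_pos: [0.6063, 0.091, 0.1097]
orientation: [2.901, 1.201, 0.014]
contact_force: [0.5, -0.1, -0.9]
grip_width: 0.0394
gripper_force: 50.6
```

Call:
apply_moves --pt "0 0 0 0 0 0" --pt "0 0 0 0 0 0"

```text
clock: 34.88
tcp_pos: [0.602, 0.0899, 0.1036]
orientation: [-2.902, -1.202, 0.004]
contact_force: [0.5, -0.2, -1.2]
grip_width: 0.0396
gripper_force: 50.6
```

```bash
python3 -c "
from wash import *
plan((.611,-.218,.105,88),(.611,-.218,.012,88,.04))
"
```

```text
from [0.602  0.0899 0.1036] yaw 45.0
   [0.611, -0.218, 0.105, 88] call: rows 3 [-0.423, 0.448, -0.003, -0.001, 0.0, -0.239]
   [0.611, -0.218, 0.105, 88] call: rows 3 [-0.557, 0.262, -0.002, 0.0, 0.001, -0.239]
   [0.611, -0.218, 0.012, 88, 0.04] call: rows 3 [-0.001, 0.001, 0.372, 0.0, 0.0, 0.0]
```

Call:
apply_moves --pt "-0.14 0.15 0 0 0 -0.08" --pt "-0.28 0.3 0 0 0 -0.16" --pt "-0.423 0.448 0 0 0 -0.239" --pt "-0.423 0.448 0 0 0 -0.239"

```text
clock: 35.38
tcp_pos: [0.6061, -0.0708, 0.1031]
orientation: [2.634, 1.711, -0.006]
contact_force: [-0.0, 0.5, -0.9]
grip_width: 0.0399
gripper_force: 50.6
```

Call:
apply_moves --pt "-0.19 0.09 0 0 0 -0.08" --pt "-0.38 0.18 0 0 0 -0.16" --pt "-0.5 0.24 0 0 0 -0.239" --pt "-0.557 0.262 0 0 0 -0.239" --pt "-0.557 0.262 0 0 0 -0.239"

```text
clock: 36.0
tcp_pos: [0.6115, -0.2172, 0.1041]
orientation: [-2.262, -2.177, 0.0]
contact_force: [-0.8, 1.6, -0.8]
grip_width: 0.0392
gripper_force: 50.6
```

Call:
apply_moves --pt "0 0 0 0 0 0" --pt "0 0 0.1 0 0 0" --pt "0 0 0.2 0 0 0" --pt "0 0 0.27 0 0 0" --pt "0 0 0.27 0 0 0"

```text
clock: 36.62
tcp_pos: [0.6111, -0.216, 0.0361]
orientation: [-2.257, -2.182, 0.001]
contact_force: [-1.0, -0.2, 0.0]
grip_width: 0.0396
gripper_force: 50.6
```

Call:
apply_moves --pt "0 0 0 0 0 0" --pt "0 0 0 0 0 0"

```text
clock: 36.88
tcp_pos: [0.6127, -0.2177, 0.0385]
orientation: [2.259, 2.181, 0.002]
contact_force: [-0.7, 0.6, -1.0]
grip_width: 0.0394
gripper_force: 50.6
```

```bash
python3 -c "
from wash import *
plan((.611,-.218,.012,88,.04))
"
```

```text
from [ 0.6127 -0.2177  0.0385] yaw 88.0
   [0.611, -0.218, 0.012, 88, 0.04] call: rows 1 [-0.002, -0.007, 0.106, 0.001, 0.0, 0.0]
```

Place it, then head for W1 at (.665,.0945).

Call:
apply_moves --pt "0 0 0.03 0 0 0" --pt "0 0 0.07 0 0 0" --pt "0 0 0.105 0 0 0" --pt "0 0 0.105 0 0 0"

```text
clock: 37.38
tcp_pos: [0.6115, -0.2174, 0.0102]
orientation: [-2.259, -2.181, 0.001]
contact_force: [0.9, -0.4, -0.7]
grip_width: 0.0396
gripper_force: 50.6
```

Call:
apply_moves --pt "0 0 0 0 0 0" --pt "0 0 0 0 0 0" --pt "0 0 0 0 0 0" --claw 0.72

```text
clock: 37.75
tcp_pos: [0.612, -0.2176, 0.0113]
orientation: [2.26, 2.182, 0.001]
contact_force: [0.6, -0.6, -0.3]
grip_width: 0.0617
gripper_force: 0.0
```

Call:
apply_moves --pt "0 0 -0.1 0 0 0" --pt "0 0 -0.25 0 0 0" --pt "0 0 -0.4 0 0 0" --pt "0 0 -0.4 0 0 0" --pt "0 0 -0.4 0 0 0"

```text
clock: 38.38
tcp_pos: [0.6115, -0.2176, 0.1108]
orientation: [-2.26, -2.182, 0.0]
contact_force: [-0.1, 0.5, -0.4]
grip_width: 0.0612
gripper_force: 0.0
```

```bash
python3 -c "
from wash import *
f=r.grab_frame('top');g=r.grab_frame('scene')
for n,fr in(('t',f),('s',g)):
  for o in rings(fr)+rings(fr,(.53,.70,-.33,-.10)): print(n,*o)
plan((.665,.0945,.11,83.5),(.665,.0945,.005,83.5,.04))
"
```

```text
t [0.6658 0.0957 0.008 ] (256.0, 171.5) 15 16 171.0
t [ 0.6133 -0.2134  0.008 ] (368.0, 197.0) 13 15 72.0
s [0.6649 0.0939 0.008 ] (300.5, 283.5) 20 20 271.5
s [ 0.6089 -0.2219  0.008 ] (173.5, 239.0) 18 17 228.5
s [ 0.6075 -0.2844  0.008 ] (149.0, 234.0) 19 17 226.0
from [ 0.611  -0.2175  0.1098] yaw 88.0
   [0.665, 0.0945, 0.11, 83.5] call: rows 3 [0.627, 0.086, 0.0, -0.001, 0.0, 0.025]
   [0.665, 0.0945, 0.11, 83.5] call: rows 3 [0.631, 0.062, 0.0, 0.0, 0.0, 0.025]
   [0.665, 0.0945, 0.005, 83.5, 0.04] call: rows 3 [-0.001, 0.0, 0.42, 0.0, 0.0, 0.0]
```

Call:
apply_moves --pt "0.2 0.03 0 0 0 0.008" --pt "0.4 0.06 0 0 0 0.016" --pt "0.627 0.086 0 0 0 0.025"

```text
clock: 38.85
tcp_pos: [0.6384, -0.061, 0.1098]
orientation: [-2.303, -2.134, 0.002]
contact_force: [0.7, -0.5, 0.5]
grip_width: 0.0614
gripper_force: 0.0
```

Call:
apply_moves --pt "0.2 0.02 0 0 0 0.008" --pt "0.4 0.04 0 0 0 0.016" --pt "0.56 0.06 0 0 0 0.025" --pt "0.631 0.062 0 0 0 0.025" --pt "0.631 0.062 0 0 0 0.025"

```text
clock: 39.48
tcp_pos: [0.6654, 0.0952, 0.1103]
orientation: [-2.341, -2.094, 0.001]
contact_force: [0.6, -0.6, 0.8]
grip_width: 0.0614
gripper_force: 0.0
```

Call:
apply_moves --pt "0 0 0 0 0 0" --pt "0 0 0.1 0 0 0" --pt "0 0 0.2 0 0 0" --pt "0 0 0.3 0 0 0" --pt "0 0 0.3 0 0 0"

```text
clock: 40.1
tcp_pos: [0.6645, 0.0913, 0.0341]
orientation: [-2.346, -2.088, 0.007]
contact_force: [0.4, 0.2, 0.6]
grip_width: 0.0613
gripper_force: 0.0
```

Call:
apply_moves --pt "0 0 0 0 0 0" --pt "0 0 0 0 0 0"

```text
clock: 40.35
tcp_pos: [0.667, 0.0942, 0.0376]
orientation: [2.344, 2.09, 0.003]
contact_force: [-0.3, 0.8, 0.2]
grip_width: 0.0616
gripper_force: 0.0
```

```bash
python3 -c "
from wash import *
plan((.665,.0945,.005,83.5,.04))
g=r.grab_frame('scene')
for o in rings(g): print(*o)
"
```

```text
from [0.667  0.0942 0.0376] yaw 83.5
   [0.665, 0.0945, 0.005, 83.5, 0.04] call: rows 1 [0.0, -0.008, 0.13, 0.001, 0.0, 0.0]
[0.6646 0.095  0.008 ] (301.0, 283.5) 19 20 157.5
[0.6166 0.0666 0.008 ] (293.0, 264.0) 11 21 77.0
```

Call:
apply_moves --pt "0 -0.004 0.04 0 0 0" --pt "0 -0.004 0.08 0 0 0" --pt "0 -0.004 0.122 0 0 0" --pt "0 -0.004 0.122 0 0 0"

```text
clock: 40.9
tcp_pos: [0.664, 0.0944, 0.0041]
orientation: [-2.343, -2.091, 0.003]
contact_force: [-0.1, 0.4, -0.3]
grip_width: 0.0613
gripper_force: 0.0
```

Call:
apply_moves --pt "0 0 0 0 0 0" --pt "0 0 0 0 0 0" --pt "0 0 0 0 0 0" --pt "0 0 0 0 0 0" --claw 0

```text
clock: 41.4
tcp_pos: [0.6655, 0.0948, 0.0062]
orientation: [2.344, 2.092, 0.002]
contact_force: [-0.2, 1.0, 2.5]
grip_width: 0.0395
gripper_force: 50.7
```

Call:
apply_moves --pt "0 0 0 0 0 0" --pt "0 0 -0.05 0 0 0" --pt "0 0 -0.2 0 0 0" --pt "0 0 -0.4 0 0 0" --pt "0 0 -0.4 0 0 0"

```text
clock: 42.02
tcp_pos: [0.6678, 0.0955, 0.1107]
orientation: [2.341, 2.089, 0.011]
contact_force: [0.3, -0.7, -1.5]
grip_width: 0.0393
gripper_force: 50.6
```

Call:
apply_moves --pt "0 0 0 0 0 0" --pt "0 0 0 0 0 0"

```text
clock: 42.28
tcp_pos: [0.6639, 0.0941, 0.1041]
orientation: [-2.343, -2.091, 0.004]
contact_force: [-0.4, 0.1, -1.9]
grip_width: 0.039
gripper_force: 50.6
```

```bash
python3 -c "
from wash import *
plan((.611,-.156,.105,88),(.611,-.156,.012,88,.04))
"
```

```text
from [0.6639 0.0941 0.1041] yaw 83.5
   [0.611, -0.156, 0.105, 88] call: rows 5 [-1.018, -0.097, -0.002, -0.002, 0.0, -0.05]
   [0.611, -0.156, 0.012, 88, 0.04] call: rows 3 [0.0, 0.0, 0.372, 0.0, 0.0, 0.0]
```

Call:
apply_moves --pt "-0.17 -0.02 0 0 0 -0.01" --pt "-0.34 -0.03 0 0 0 -0.02" --pt "-0.5 -0.05 0 0 0 -0.025" --pt "-0.5 -0.05 0 0 0 -0.025"

```text
clock: 42.78
tcp_pos: [0.6368, -0.0338, 0.1038]
orientation: [-2.309, -2.13, 0.007]
contact_force: [-0.3, -0.1, -1.2]
grip_width: 0.0397
gripper_force: 50.6
```

Call:
apply_moves --pt "-0.17 -0.02 0 0 0 -0.01" --pt "-0.34 -0.03 0 0 0 -0.02" --pt "-0.517 -0.027 0 0 0 -0.025" --pt "-0.517 -0.027 0 0 0 -0.025" --pt "-0.517 -0.027 0 0 0 -0.025"

```text
clock: 43.4
tcp_pos: [0.622, -0.155, 0.1049]
orientation: [-2.258, -2.182, -0.001]
contact_force: [0.2, 0.4, -0.4]
grip_width: 0.0392
gripper_force: 50.6
```

Call:
apply_moves --pt "0 0 0 0 0 0" --pt "0 0 0.1 0 0 0" --pt "0 0 0.2 0 0 0" --pt "0 0 0.27 0 0 0" --pt "0 0 0.27 0 0 0"

```text
clock: 44.02
tcp_pos: [0.6212, -0.1555, 0.0367]
orientation: [-2.257, -2.182, 0.002]
contact_force: [-0.3, 0.5, -1.2]
grip_width: 0.0394
gripper_force: 50.6
```

Call:
apply_moves --pt "0 0 0 0 0 0" --pt "0 0 0 0 0 0"

```text
clock: 44.28
tcp_pos: [0.623, -0.1566, 0.0392]
orientation: [2.259, 2.181, 0.002]
contact_force: [-0.4, 0.1, -0.6]
grip_width: 0.0394
gripper_force: 50.6
```

```bash
python3 -c "
from wash import *
plan((.611,-.156,.012,88,.04))
"
```

```text
from [ 0.623  -0.1566  0.0392] yaw 88.0
   [0.611, -0.156, 0.012, 88, 0.04] call: rows 1 [0.001, -0.048, 0.109, 0.001, 0.0, 0.0]
```

Call:
apply_moves --pt "0 -0.048 0.03 0 0 0" --pt "0 -0.048 0.07 0 0 0" --pt "0 -0.048 0.105 0 0 0" --pt "0 -0.048 0.105 0 0 0"

```text
clock: 44.78
tcp_pos: [0.6099, -0.156, 0.011]
orientation: [-2.259, -2.182, 0.0]
contact_force: [0.2, 0.2, -1.5]
grip_width: 0.0395
gripper_force: 50.6
```

Call:
apply_moves --pt "0 0 0 0 0 0" --pt "0 0 0 0 0 0" --pt "0 0 0 0 0 0" --claw 0.72

```text
clock: 45.15
tcp_pos: [0.6104, -0.1562, 0.0121]
orientation: [2.26, 2.182, 0.001]
contact_force: [-0.6, 0.7, 0.1]
grip_width: 0.0616
gripper_force: 0.0
```

Call:
apply_moves --pt "0 0 -0.1 0 0 0" --pt "0 0 -0.3 0 0 0" --pt "0 0 -0.5 0 0 0" --pt "0 0 -0.7 0 0 0" --pt "0 0 -0.8 0 0 0"

```text
clock: 45.78
tcp_pos: [0.6114, -0.1562, 0.2154]
orientation: [2.257, 2.18, 0.004]
contact_force: [-0.3, 0.1, -0.1]
grip_width: 0.0614
gripper_force: 0.0
```

```bash
python3 -c "
from wash import *
f=r.grab_frame('top');g=r.grab_frame('scene')
for n,fr in(('t',f),('s',g)):
  for o in rings(fr)+rings(fr,(.53,.70,-.33,-.10)): print(n,*o)
  for d in r.landmark_of(fr,'plunger_top'): print(n,d,at_z(fr,d['point'],.175))
  for d in r.landmark_of(fr,'rod_tip')[:2]+r.landmark_of(fr,'rod_grip')[:2]: print(n,d)
# dark head blob near the predicted place
for n,fr in(('t',f),('s',g)):
  u=proj(fr,(.55,.384,.175)).astype(int); x0,y0=u-16
  gray=cv2.cvtColor(fr['pixels'],cv2.COLOR_RGB2GRAY)[y0:y0+32,x0:x0+32]
  k,l,st,c=cv2.connectedComponentsWithStats((gray<50).astype(np.uint8))
  for i in range(1,k):
    if st[i,4]>30: print(n,st[i],c[i]+[x0,y0],at_z(fr,c[i]+[x0,y0],.172))
plan((.61,.10,.26,83.5),(.55,.384,.26,83.5),(.55,.384,.185,83.5))
"
```

```text
t [ 0.6167 -0.1562  0.008 ] (347.0, 194.5) 15 20 172.0
t {'point': [126.8, 190.5], 'conf': 0.5} [0.552  0.3845 0.175 ]
t {'point': [349.0, 241.5], 'conf': 0.7}
t {'point': [370.5, 201.2], 'conf': 0.66}
s [ 0.6082 -0.1588  0.008 ] (199.0, 243.5) 19 18 232.5
s [ 0.6089 -0.2219  0.008 ] (173.5, 239.0) 18 17 227.5
s [ 0.6075 -0.2844  0.008 ] (149.0, 234.0) 19 17 227.0
s {'point': [461.8, 217.1], 'conf': 0.7} [0.5548 0.3912 0.175 ]
s {'point': [213.5, 209.8], 'conf': 0.92}
s {'point': [128.9, 173.5], 'conf': 0.63}
s [  6  13  19  15 220] [456.9727 218.05  ] [0.5565 0.3827 0.172 ]
from [ 0.6093 -0.1561  0.2102] yaw 88.0
   [0.61, 0.1, 0.26, 83.5] call: rows 5 [1.024, -0.033, -0.198, -0.002, 0.0, 0.05]
   [0.55, 0.384, 0.26, 83.5] call: rows 3 [0.551, -0.184, 0.0, 0.0, 0.0, 0.0]
   [0.55, 0.384, 0.26, 83.5] call: rows 3 [0.551, -0.183, 0.0, 0.0, 0.0, 0.0]
   [0.55, 0.384, 0.185, 83.5] call: rows 2 [-0.001, -0.001, 0.3, 0.0, 0.0, 0.0]
```

Call:
apply_moves --pt "0.2 0 -0.08 0 0 0.01" --pt "0.4 -0.01 -0.15 0 0 0.02" --pt "0.6 -0.02 -0.198 0 0 0.03" --pt "0.8 -0.03 -0.198 0 0 0.04" --pt "1 -0.033 -0.198 0 0 0.05" --claw 0

```text
clock: 46.8
tcp_pos: [0.6101, 0.0954, 0.2606]
orientation: [-2.344, -2.091, 0.001]
contact_force: [1.2, -0.2, 0.2]
grip_width: 0.0
gripper_force: 0.0
```

Call:
apply_moves --pt "0.2 -0.06 0 0 0 0" --pt "0.4 -0.12 0 0 0 0" --pt "0.56 -0.18 0 0 0 0"

```text
clock: 47.18
tcp_pos: [0.5807, 0.2404, 0.2603]
orientation: [-2.341, -2.093, 0.002]
contact_force: [-0.1, -0.6, 0.3]
grip_width: -0.0004
gripper_force: 0.0
```

Call:
apply_moves --pt "0.2 -0.06 0 0 0 0" --pt "0.4 -0.12 0 0 0 0" --pt "0.56 -0.18 0 0 0 0" --pt "0.56 -0.18 0 0 0 0" --pt "0.56 -0.18 0 0 0 0"

```text
clock: 47.8
tcp_pos: [0.553, 0.3815, 0.2604]
orientation: [2.344, 2.091, -0.003]
contact_force: [0.3, -0.7, -0.4]
grip_width: 0.0
gripper_force: 0.0
```

```bash
python3 -c "
from wash import *
plan((.552,.385,.2,83.5),(.552,.385,.18,83.5))
f=r.grab_frame('top')
for d in r.landmark_of(f,'plunger_top'): print(d)
"
```

```text
from [0.553  0.3815 0.2604] yaw 83.5
   [0.552, 0.385, 0.2, 83.5] call: rows 2 [0.014, -0.005, 0.241, -0.001, 0.001, 0.0]
   [0.552, 0.385, 0.18, 83.5] call: rows 1 [0.0, 0.0, 0.08, 0.0, 0.0, 0.0]
```

Call:
apply_moves --pt "0.01 0 0.08 0 0 0" --pt "0.014 -0.005 0.16 0 0 0" --pt "0.014 -0.005 0.24 0 0 0" --pt "0.014 -0.005 0.28 0 0 0" --pt "0.014 -0.005 0.32 0 0 0"

```text
clock: 48.52
tcp_pos: [0.5521, 0.386, 0.1807]
orientation: [-2.344, -2.092, -0.0]
contact_force: [0.5, -0.6, 0.7]
grip_width: 0.0001
gripper_force: 0.0
```

Call:
apply_moves --pt "0 0 0 0 0 0" --pt "0 0 0.01 0 0 0" --pt "0 0 0.02 0 0 0" --pt "0 0 0.03 0 0 0" --pt "0 0 0.04 0 0 0"

```text
clock: 49.15
tcp_pos: [0.5523, 0.3862, 0.172]
orientation: [2.344, 2.092, 0.002]
contact_force: [-0.1, -1.8, 3.9]
grip_width: 0.0002
gripper_force: 2.1
```

Call:
apply_moves --pt "0 0 0.008 0 0 0" --pt "0 0 0.016 0 0 0" --pt "0 0 0.024 0 0 0" --pt "0 0 0.024 0 0 0"

```text
clock: 49.65
tcp_pos: [0.5523, 0.3862, 0.1662]
orientation: [2.344, 2.092, 0.002]
contact_force: [-1.1, -0.1, 6.3]
grip_width: -0.0
gripper_force: 3.5
```

Call:
apply_moves --pt "0 0 0.008 0 0 0" --pt "0 0 0.016 0 0 0" --pt "0 0 0.02 0 0 0" --pt "0 0 0.02 0 0 0"

```text
clock: 50.15
tcp_pos: [0.5524, 0.3863, 0.1616]
orientation: [2.344, 2.092, 0.002]
contact_force: [-1.3, -2.3, 9.4]
grip_width: -0.0002
gripper_force: 4.6
```

Call:
apply_moves --pt "0 0 0.004 0 0 0" --pt "0 0 0.008 0 0 0" --pt "0 0 0.008 0 0 0"

```text
clock: 50.52
tcp_pos: [0.5524, 0.3863, 0.1606]
orientation: [2.344, 2.091, 0.002]
contact_force: [-3.3, -3.9, 14.6]
grip_width: -0.0002
gripper_force: 7.0
```

Call:
apply_moves --pt "0 0 0.005 0 0 0" --pt "0 0 0.005 0 0 0" --pt "0 0 0.005 0 0 0"

```text
clock: 50.9
tcp_pos: [0.5524, 0.3864, 0.1604]
orientation: [2.343, 2.091, 0.003]
contact_force: [-4.7, -5.1, 20.0]
grip_width: 0.0
gripper_force: 10.1
```

Call:
apply_moves --pt "0 0 -0.03 0 0 0" --pt "0 0 -0.08 0 0 0" --pt "0 0 -0.16 0 0 0" --pt "0 0 -0.32 0 0 0" --pt "0 0 -0.4 0 0 0"

```text
clock: 51.52
tcp_pos: [0.5525, 0.3867, 0.2599]
orientation: [-2.344, -2.092, -0.005]
contact_force: [-0.1, 0.8, -0.3]
grip_width: -0.0003
gripper_force: 0.0
```

Call:
apply_moves --pt "-0.2 0.06 0 0 0 0" --pt "-0.4 0.12 0 0 0 0" --pt "-0.6 0.18 0 0 0 0" --pt "-0.8 0.24 0 0 0 0" --pt "-0.8 0.24 0 0 0 0"

```text
clock: 52.15
tcp_pos: [0.5905, 0.174, 0.2565]
orientation: [2.351, 2.08, -0.004]
contact_force: [0.3, -0.1, 0.1]
grip_width: 0.0001
gripper_force: 0.0
```

```bash
python3 -c "
from wash import *
f=r.grab_frame('top');g=r.grab_frame('scene')
for n,fr in(('t',f),('s',g)):
  for o in rings(fr)+rings(fr,(.53,.70,-.33,-.10)): print(n,*o)
  for d in r.landmark_of(fr,'rod_tip')[:1]+r.landmark_of(fr,'rod_grip')[:1]: print(n,d)
F=np.load('fr.npz')
# what changed against the first pictures
for n,A,B in(('t',F['t'],f['pixels']),('s',F['s'],g['pixels'])):
  d=(np.abs(A.astype(int)-B).sum(2)>110).astype(np.uint8)
  k,l,st,c=cv2.connectedComponentsWithStats(d)
  print(n,[(st[i].tolist()) for i in range(1,k) if st[i,4]>12])
"
```

```text
t [ 0.6105 -0.28    0.008 ] (392.5, 199.5) 16 16 173.5
t [ 0.6122 -0.2175  0.008 ] (369.5, 197.5) 16 16 171.0
t [ 0.6111 -0.1564  0.008 ] (347.0, 196.5) 15 16 171.5
t {'point': [344.3, 239.8], 'conf': 0.95}
t {'point': [437.1, 244.7], 'conf': 0.63}
s [ 0.6082 -0.1588  0.008 ] (199.0, 243.5) 19 18 232.5
s [ 0.6089 -0.2219  0.008 ] (173.5, 239.0) 18 17 226.5
s [ 0.6075 -0.2844  0.008 ] (149.0, 234.0) 19 17 226.0
s {'point': [213.5, 207.5], 'conf': 0.74}
s {'point': [127.9, 171.2], 'conf': 0.93}
t [[139, 70, 201, 295, 12753], [340, 189, 15, 16, 122], [362, 190, 16, 15, 125], [386, 192, 16, 15, 125], [199, 205, 10, 6, 21], [173, 221, 17, 13, 92], [333, 342, 12, 17, 23], [342, 347, 50, 73, 1140], [251, 359, 67, 58, 998], [301, 358, 70, 62, 2420], [267, 399, 40, 21, 511]]
s [[32, 0, 62, 46, 1327], [303, 0, 49, 42, 512], [358, 0, 6, 25, 56], [363, 0, 47, 31, 1104], [412, 0, 11, 22, 202], [292, 2, 8, 21, 86], [300, 12, 41, 39, 670], [296, 34, 4, 9, 23], [360, 41, 42, 14, 355], [344, 71, 53, 28, 478], [341, 88, 51, 97, 2398], [140, 226, 19, 17, 234], [165, 231, 18, 17, 231], [190, 235, 19, 18, 234], [387, 237, 18, 15, 116], [367, 272, 20, 14, 145]]
```

```bash
python3 -c "
from h import *
print(r.hand_in())"
```

```text
the job is handed in; nothing more can be done
None
```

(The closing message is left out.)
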